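# Spread out a heap of rolls and line them up with the ruler

### The job

The baked rolls lie tipped in a heap on the tray: spread them out flat in a single layer as one loose row along the tray, about a finger's width apart and all on the robot's side of the red line. Then take the ruler by its wooden handle and use its edge to push the whole row up to the red line, so that the near side of every roll sits on the line in one straight row ready for glazing, the rolls still not touching each other. Lay the ruler back lengthwise on the blue board, and leave the bowl and jar where they are.

Things in the scene. Friction and masses are not known exactly. Their poses are not given: they have to be found in the camera images.
- tray: black steel baking tray, fixed, 330 mm (its x) by 480 mm (its y), with a pale silicone mat. Origin: centre of its underside; x points away from the robot, y along the row, z up. Mat surface 9 mm above the origin, rim 4 mm thick, top 18 mm above the origin; inside the rim: 161 mm either way in x, 236 mm in y. Grey lines are decoration
- guide (a point): middle of the straight red line printed on the mat: 430 mm long along the tray's y, 4 mm wide, its centre line at x = +70 mm in the tray's frame, y from -215 to +215 mm. A roll whose near side sits on it has its centre 25 mm beyond it, at tray x = +95 mm
- R1_c (a point): a bread roll (all alike): round, 50 mm across, 34 mm tall, about 60 g, flat bottom, golden, pale cross on a top 30 mm across; sides upright 6 to 16 mm above its bottom, 44 mm across at 26 mm. Point: on its axis half-way up, 17 mm above its bottom; z up when its top is up. 5 to 7 rolls are there; an absent one gives None
- R2_c (a point): another such roll, or None if absent (point as for R1_c)
- R3_c (a point): another such roll, or None if absent (point as for R1_c)
- R4_c (a point): another such roll, or None if absent (point as for R1_c)
- R5_c (a point): another such roll, or None if absent (point as for R1_c)
- R6_c (a point): another such roll, or None if absent (point as for R1_c)
- R7_c (a point): another such roll, or None if absent (point as for R1_c)
- ruler_grip (a point): aluminium ruler, 0.28 kg, on the blue board: bar 430 mm long (its x), 30 mm wide (y), 20 mm tall, long faces upright; above it a wooden handle 120 mm long (x), 22 mm wide (y: grip across), 36 to 72 mm above the underside, so that fingers stay above the rolls while the bar slides just over the mat. Point: centre of the handle, 54 mm above the underside, midway along; z up
- board: blue plastic board, fixed, 460 mm (its x) by 130 mm (its y) by 12 mm thick, to the left or right of the tray, home of the ruler, which lies along its x. Origin: centre of its underside; its top is 12 mm above
- bowl: bystander: loose steel bowl, 150 mm across, 75 mm tall, on the side of the tray opposite the board; origin at the centre of its underside
- jar: bystander: loose glass jar with white lid, 72 mm across, 110 mm tall, beside the bowl, farther from the robot; origin at the centre of its underside
Not all that is in view belongs to the job. What is shaped like the part that bears R4_c but turquoise is not meant.

How it is judged:
On the way, in this order (a step that is already met when the one before it is completed fails the run):
1. all rolls lie flat on the mat in a single layer, at least 7 mm clear of each other, on the robot's side of the red line (angle between the z axis of each of R1_c, R2_c, R3_c, R4_c, R5_c, R6_c, R7_c and the z axis of tray, either way round below 0.17 rad and z of R1_c in the frame of tray between 0.02 and 0.032 m and y of R1_c in the frame of tray between -0.215 and 0.215 m and z of R2_c in the frame of tray between 0.02 and 0.032 m and y of R2_c in the frame of tray between -0.215 and 0.215 m and z of R3_c in the frame of tray between 0.02 and 0.032 m and y of R3_c in the frame of tray between -0.215 and 0.215 m and z of R4_c in the frame of tray between 0.02 and 0.032 m and y of R4_c in the frame of tray between -0.215 and 0.215 m and z of R5_c in the frame of tray between 0.02 and 0.032 m and y of R5_c in the frame of tray between -0.215 and 0.215 m and z of R6_c in the frame of tray between 0.02 and 0.032 m and y of R6_c in the frame of tray between -0.215 and 0.215 m and z of R7_c in the frame of tray between 0.02 and 0.032 m and y of R7_c in the frame of tray between -0.215 and 0.215 m and horizontal distance between R1_c and R2_c above 0.057 m and horizontal distance between each of R1_c, R2_c and R3_c above 0.057 m and horizontal distance between each of R1_c, R2_c, R3_c and R4_c above 0.057 m and horizontal distance between each of R1_c, R2_c, R3_c, R4_c and R5_c above 0.057 m and horizontal distance between each of R1_c, R2_c, R3_c, R4_c, R5_c and R6_c above 0.057 m and horizontal distance between each of R1_c, R2_c, R3_c, R4_c, R5_c, R6_c and R7_c above 0.057 m and x of each of R1_c, R2_c, R3_c, R4_c, R5_c, R6_c, R7_c in the frame of tray below 0.06 m), for 0.2 s.
2. the ruler is lifted off the board by the robot while the row has still to be pushed to the line (some roll is on the robot's side of it) (contact force between the fingers and ruler above 1 N and height (world z) of ruler_grip above 0.085 m and x of any of R1_c, R2_c, R3_c, R4_c, R5_c, R6_c, R7_c in the frame of tray below 0.06 m), for 0.1 s.
3. the held ruler, its edge along the red line, has brought the row up to it: the near side of every roll within 6 mm of the line (contact force between the fingers and ruler above 1 N and x of ruler_grip in the frame of tray between 0.043 and 0.067 m and z of ruler_grip in the frame of tray below 0.085 m and angle between the x axis of ruler_grip and the y axis of tray, either way round below 0.1 rad and x of R1_c in the frame of tray between 0.089 and 0.101 m and x of R2_c in the frame of tray between 0.089 and 0.101 m and x of R3_c in the frame of tray between 0.089 and 0.101 m and x of R4_c in the frame of tray between 0.089 and 0.101 m and x of R5_c in the frame of tray between 0.089 and 0.101 m and x of R6_c in the frame of tray between 0.089 and 0.101 m and x of R7_c in the frame of tray between 0.089 and 0.101 m), for 0.2 s.
At the end, for the whole second after the job is handed in: Every roll lies flat on the mat (either way up), its near side within 6 mm of the red line, at least 5 mm clear of every other roll and within the length of the line; the ruler lies upright on the blue board, along it within 0.2 rad and centred within 50 mm (angle between the z axis of each of R1_c, R2_c, R3_c, R4_c, R5_c, R6_c, R7_c and the z axis of tray, either way round below 0.17 rad and z of R1_c in the frame of tray between 0.02 and 0.032 m and y of R1_c in the frame of tray between -0.215 and 0.215 m and z of R2_c in the frame of tray between 0.02 and 0.032 m and y of R2_c in the frame of tray between -0.215 and 0.215 m and z of R3_c in the frame of tray between 0.02 and 0.032 m and y of R3_c in the frame of tray between -0.215 and 0.215 m and z of R4_c in the frame of tray between 0.02 and 0.032 m and y of R4_c in the frame of tray between -0.215 and 0.215 m and z of R5_c in the frame of tray between 0.02 and 0.032 m and y of R5_c in the frame of tray between -0.215 and 0.215 m and z of R6_c in the frame of tray between 0.02 and 0.032 m and y of R6_c in the frame of tray between -0.215 and 0.215 m and z of R7_c in the frame of tray between 0.02 and 0.032 m and y of R7_c in the frame of tray between -0.215 and 0.215 m and horizontal distance between R1_c and R2_c above 0.055 m and horizontal distance between each of R1_c, R2_c and R3_c above 0.055 m and horizontal distance between each of R1_c, R2_c, R3_c and R4_c above 0.055 m and horizontal distance between each of R1_c, R2_c, R3_c, R4_c and R5_c above 0.055 m and horizontal distance between each of R1_c, R2_c, R3_c, R4_c, R5_c and R6_c above 0.055 m and horizontal distance between each of R1_c, R2_c, R3_c, R4_c, R5_c, R6_c and R7_c above 0.055 m and x of R1_c in the frame of tray between 0.089 and 0.101 m and x of R2_c in the frame of tray between 0.089 and 0.101 m and x of R3_c in the frame of tray between 0.089 and 0.101 m and x of R4_c in the frame of tray between 0.089 and 0.101 m and x of R5_c in the frame of tray between 0.089 and 0.101 m and x of R6_c in the frame of tray between 0.089 and 0.101 m and x of R7_c in the frame of tray between 0.089 and 0.101 m and x of ruler_grip in the frame of board between -0.05 and 0.05 m and y of ruler_grip in the frame of board between -0.052 and 0.052 m and z of ruler_grip in the frame of board between 0.06 and 0.072 m and angle between the x axis of ruler_grip and the x axis of board, either way round below 0.2 rad and angle between ruler_grip's own z axis and vertical below 0.1 rad); the robot touches nothing.
It fails at once if the bowl or jar is moved more than 30 mm (distance of any of bowl, jar from where it was at the start of the episode above 0.03 m).
Of R4, R5, R6, R7 only 2 to 4 are there at a start; the rules pass over those that are not, and their reading is None.
At some moment in a run one of R1, R2, R3, R4, R5, R6, R7 may be knocked a few centimetres aside while the robot is not near it.
Once in a run the grip may slacken for a moment while it holds something.
It also fails if it takes over 210 s, if anything falls off the work surface, if the arm or the gripper's body presses on something with over 40 N, if the wrist force passes 120 N, or if a joint passes its speed limit or range.

### The arm

A 6-joint arm with a two-finger parallel gripper is mounted at the origin on the work surface. World frame = base frame: x ahead of the robot, y to its left, z up, the work surface at z = 0. Lengths are in m, angles in rad, forces in N, time in s.
With the tool pointing down it reaches from about 0.35 to 0.85 m from the base axis. Payload 8.1 kg.
Tool frame: the origin (TCP) lies at the centre of the arm's flange, where the gripper is bolted on; the fingertips stand 186 mm ahead of it and the grasp point (between the pads) lies 167 mm ahead of it (robot.grasp_offset is the distance from the TCP to the grasp point, in m); z points along the fingers, y is the line along which they close (so a half turn about z gives the same grasp; the last joint's range is limited). The gripper opens to 93 mm and grips with 3 to 60 N. Pads are 15 mm wide; open, the fingers measure 128 mm over their backs; the gripper's body (75 mm by 188 mm) begins 65 mm behind the grasp point.
Start: joints at [-1.342, 0.13, 1.488, -0, 1.523, -0.085], TCP at [0.185, -0.571, 0.405] pointing down, gripper open.
Joint ranges: [-2.96, 2.96], [-0.89, 2.26], [0.02, 2.5], [-1.34, 4.48], [0, 2.73], [-2.66, 2.66]. Speed limits (rad/s): [2.39, 2.39, 2.79, 3.14, 3.14, 3.14].

### API

Orientations are given as a rotation vector (axis times angle).
In Python, from plant import robot gives the robot as it stands.
- The arm moves only by the tool drive_tool, never from a script. Its argument "moves" is one flat list of numbers, 7 for each row, row after row: the finger opening in mm, from 0 to 93, then the shift along the tool's x, y, z in mm, then the turn, a rotation vector about the tool's x, y, z in degrees. A call has 1 to 8 rows; each row shifts and turns the commanded pose from where the row before left it, along the tool's axes as they then stand; what a row does not reach is not made up. A row lasts 1/10 s, in which the tool goes at most 50 mm and 8.59 degrees, less where a joint would pass 70% of its speed; a pose out of reach is approached as far as the arm can. A call is refused whole if a number of a shift passes 50 or a number of a turn 8.59, either way. A call with a gripper value outside its range is refused whole. The fingers move at their own pace and stop on an object; "grip_force" is the grip in N (left out, the last holds). Time passes only in rows, so rows that do not move let the fingers close. It gives the time, the measured TCP pose, the force, the opening and the grip force at its end, in the units of the state.
- robot.read_state(): the state, without advancing time (a new reading comes with each control period).
- robot.read_camera(name): name is "scene" or "top" or "wrist"; returns a dict with "color" (384x512x3 uint8, red, green, blue), "depth" (384x512 float32, m along the optical axis (not along the pixel's ray), 0 where there is no reading), "mtx" (3x3 intrinsics, pixels), "R" (3x3) and "t" (3): a world point X has camera coordinates R X + t. Camera axes: x right, y down, z forward; pixel columns grow to the right and rows downward; lengths in m; the calibration is good to about 2 mm. The wrist camera is an equidistant fisheye: a pixel r from the principal point sees the ray r / f radians off the axis. A picture is of the moment at which its call begins.
- robot.close_job(): hands the job in; it is judged then, once.
The state is a dict: "t": time; "q": joint angles; "dq": joint speeds; "joint_torque": joint torques, N m; "tool_pos": TCP position; "orientation": TCP orientation; "force": force on the tool from outside, world axes, zero at the start; "wrist_torque": the same for the moment, N m; "opening": finger opening in m; "gripper_force": force on a finger pad.
Only numpy, scipy, OpenCV 4.12 (cv2) and the standard library are available. Lean on these libraries where they do the work, as an engineer would, in place of code of your own. Each camera call takes 0.05 s, during which the arm holds its last target. There are 200 camera calls.

## Working session

There is one attempt and no reset: what is moved stays moved. The work goes in short steps, Python scripts to look and compute and a tool call to move; the robot and the scene stay as the last step left them, time stands still between calls to the robot, and variables do not carry over. Pictures are saved under pics/ and viewed, at most 14 in all, crops included, and the job is handed in when it is done.

Besides the shell and the picture viewer there is one more tool, called as name(argument=value, ...) on one line, values as JSON. drive_tool: Moves the arm, as the interface text tells. Its arguments: {"type":"object","properties":{"moves":{"type":"array","items":{"type":"number"}},"grip_force":{"type":"number"}},"required":["moves"]}

```bash
ls; mkdir -p pics
cat > h.py <<'E'
import numpy as np, cv2
from plant import robot
def cam(n): return robot.read_camera(n)
def save(im,name): cv2.imwrite('pics/'+name,cv2.cvtColor(im,cv2.COLOR_RGB2BGR))
def pts(c):
    d=c['depth']; h,w=d.shape; v,u=np.mgrid[:h,:w]
    K=c['mtx']; X=np.stack([(u-K[0,2])/K[0,0]*d,(v-K[1,2])/K[1,1]*d,d],-1)
    P=(X-c['t'])@c['R']; P[d==0]=np.nan; return P
def ray(c,u,v,z):
    K=c['mtx']; r=np.array([(u-K[0,2])/K[0,0],(v-K[1,2])/K[1,1],1])@c['R']; o=-c['R'].T@c['t']
    return o+r*(z-o[2])/r[2]
E
python3 - <<'E'
from h import *
t=cam('top');s=cam('scene')
save(t['color'],'t0.png');save(s['color'],'s0.png')
for c in(t,s): print(c['mtx'],-c['R'].T@c['t'],c['R'])
st=robot.read_state();print(st['tool_pos'],st['orientation'],st['t'])
E
```

```text
pics
[[499.9375985    0.         254.52987097]
 [  0.         499.9375985  195.38720473]
 [  0.           0.           1.        ]] [0.31964317 0.00830397 1.35288594] [[ 0.02339475 -0.99972423 -0.0020392 ]
 [-0.99059003 -0.02290577 -0.13493227]
 [ 0.13484835  0.00517671 -0.99085273]]
[[428.16543292   0.         262.42067408]
 [  0.         428.16543292 187.88823778]
 [  0.           0.           1.        ]] [1.10296661 0.23849539 0.98152871] [[-0.35974535  0.93301068  0.00862252]
 [ 0.7658952   0.30056268 -0.5683895 ]
 [-0.53290508 -0.19787153 -0.82271443]]
[ 0.18516722 -0.5705018   0.40381566] [-3.10141677e+00 -4.90578737e-01  1.82700808e-04] 0.1
```

View pics/t0.png

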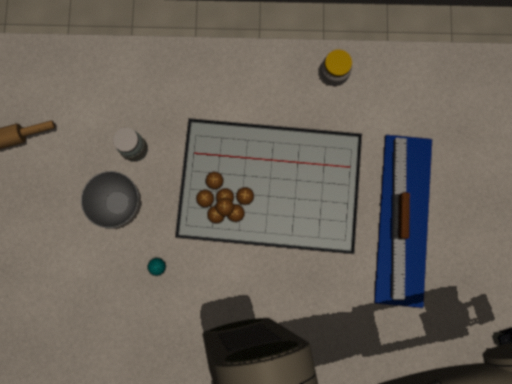

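View pics/s0.png

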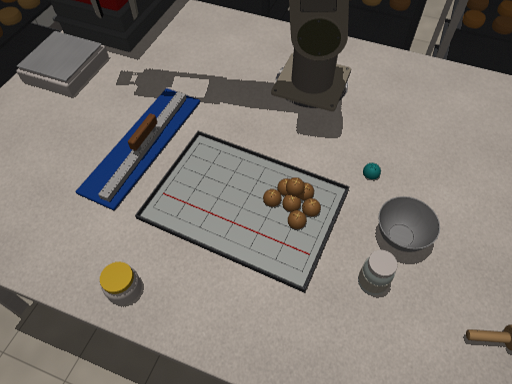

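The top view shows the tray (corners about (190,120), (361,134), (354,251), (177,237)) and the red line from (194,154) to (350,166). The rolls are heaped around (222,200). The board and ruler are on the left of the tray (pixels (405,220)), and the bowl and jar are on the right.

```bash
cat >> h.py <<'E'
def redline(c):
    h=cv2.cvtColor(c['color'],cv2.COLOR_RGB2HSV); m=((h[...,0]<6)|(h[...,0]>173))&(h[...,1]>120)&(h[...,2]>50)
    n,l,s,_=cv2.connectedComponentsWithStats(cv2.morphologyEx(m.astype(np.uint8),cv2.MORPH_CLOSE,np.ones((9,9))),connectivity=8)
    b=[i for i in range(1,n) if max(s[i,2:4])>100]
    i=max(b,key=lambda i:max(s[i,2:4])/1); mm=(l==i)&m
    vu=np.argwhere(mm); P=np.array([ray(c,u,v,.009) for v,u in vu]); return P
def warp(c,x0,x1,y0,y1,z,mmpp):
    # view of world plane z: rows -> x decreasing, cols -> y decreasing
    w=int((y1-y0)*1000/mmpp);h=int((x1-x0)*1000/mmpp)
    W=np.array([[x1,y1,z],[x1,y0,z],[x0,y0,z],[x0,y1,z]]); X=W@c['R'].T+c['t']; p=X@c['mtx'].T; p=(p[:,:2]/p[:,2:]).astype(np.float32)
    M=cv2.getPerspectiveTransform(p,np.float32([[0,0],[w,0],[w,h],[0,h]])); return cv2.warpPerspective(c['color'],M,(w,h),flags=cv2.INTER_CUBIC)
E
python3 - <<'E'
from h import *
t=cam('top');s=cam('scene')
for c in (t,s):
    P=redline(c); m=P.mean(0); U,S,V=np.linalg.svd((P-m)[:,:2]); d=V[0]*np.sign(V[0][1]); q=(P-m)[:,:2]@d
    print('line mid',m[:2]+d*(q.max()+q.min())/2,'len',np.ptp(q),'ang of +y dir',np.degrees(np.arctan2(d[1],d[0]))-90,len(P))
    W=pts(c); hs=cv2.cvtColor(c['color'],cv2.COLOR_RGB2HSV)
    b=(hs[...,0]>105)&(hs[...,0]<125)&(hs[...,1]>150)&(hs[...,2]>50); n,l,st,_=cv2.connectedComponentsWithStats(b.astype(np.uint8)); 
    hull=np.argwhere(b)[:,::-1]
    Q=np.array([ray(c,u,v,.012)[:2] for u,v in hull]).astype(np.float32); print('board',cv2.minAreaRect(Q))
    near=np.zeros_like(b); x,y,w,h=cv2.boundingRect(hull.astype(np.int32)); near[y:y+h,x:x+w]=1
    g=near&(W[...,2]>.055)&(W[...,2]<.11); print('handle',cv2.minAreaRect(W[g][:,:2].astype(np.float32)),np.median(W[g],0))
    r=near&(W[...,2]>.027)&(W[...,2]<.045); print('bar',cv2.minAreaRect(W[r][:,:2].astype(np.float32)),np.median(W[r],0))
c=t;W=pts(c);save(cv2.resize(warp(t,.35,.55,0.0,.25,.03,1),None,fx=3,fy=3),'heap_t.png');
m=warp(s,.35,.55,0.0,.25,.03,1);save(cv2.resize(m,None,fx=3,fy=3),'heap_s.png')
print(redline(t).shape, ray(t,222,200,.03))
from scipy.spatial.transform import Rotation as R
print(R.from_rotvec(robot.read_state()['orientation']).as_matrix().round(3))
E
```

```text
Traceback (most recent call last):
  File "h.py", line 16, in redline
    i=max(b,key=lambda i:max(s[i,2:4])/1); mm=(l==i)&m
ValueError: max() iterable argument is empty
```

```bash
cat > fix.py <<'E'
s=open('h.py').read()
a=s.index('def redline');b=s.index('def warp')
s=s[:a]+'''def redline(c):
    I=c['color'].astype(int); m=((I[...,0]-I[...,1]>35)&(abs(I[...,1]-I[...,2])<30))
    n,l,s,_=cv2.connectedComponentsWithStats(cv2.dilate(m.astype(np.uint8),np.ones((5,5))))
    i=max(range(1,n),key=lambda i:max(s[i,2],s[i,3]) if s[i,4]<3000 and s[i,3]<90 else 0)
    return np.array([ray(c,u,v,.009) for v,u in np.argwhere((l==i)&m)])
'''+s[b:]
open('h.py','w').write(s)
E
python3 fix.py
cat > m1.py <<'E'
from h import *
t=cam('top');s=cam('scene')
for c in (t,s):
    P=redline(c); m=P.mean(0); U,S,V=np.linalg.svd((P-m)[:,:2]); d=V[0]*np.sign(V[0][1]); q=(P-m)[:,:2]@d
    print('line mid',m[:2]+d*(q.max()+q.min())/2,'len',np.ptp(q),'ang of +y dir',np.degrees(np.arctan2(d[1],d[0]))-90,len(P))
    W=pts(c); hs=cv2.cvtColor(c['color'],cv2.COLOR_RGB2HSV)
    b=(hs[...,0]>105)&(hs[...,0]<125)&(hs[...,1]>150)&(hs[...,2]>50)&(W[...,0]>.1)&(W[...,0]<.9)
    hull=np.argwhere(b)[:,::-1]
    Q=np.array([ray(c,u,v,.012)[:2] for u,v in hull]).astype(np.float32); print('board',cv2.minAreaRect(Q))
    near=np.zeros_like(b); x,y,w,h=cv2.boundingRect(hull.astype(np.int32)); near[y:y+h,x:x+w]=1
    g=near&(W[...,2]>.06)&(W[...,2]<.11); print('handle',cv2.minAreaRect(W[g][:,:2].astype(np.float32)),np.median(W[g],0))
    r=near&(W[...,2]>.027)&(W[...,2]<.045); print('bar',cv2.minAreaRect(W[r][:,:2].astype(np.float32)),np.median(W[r],0))
print(ray(t,222,200,.03))
from scipy.spatial.transform import Rotation as R
print(R.from_rotvec(robot.read_state()['orientation']).as_matrix().round(3))
for n,c in(('t',t),('s',s)): 
    x,y=ray(t,222,200,.03)[:2]; save(cv2.resize(warp(c,x-.1,x+.1,y-.12,y+.12,.03,1),None,fx=2.5,fy=2.5),'heap_%s.png'%n)
a=cv2.imread('pics/heap_t.png');b=cv2.imread('pics/heap_s.png');cv2.imwrite('pics/heap.png',cv2.resize(np.vstack([a,b]),None,fx=.6,fy=.6))
E
python3 m1.py
```

```text
line mid [ 0.60250165 -0.02973054] len 0.4232542590583718 ang of +y dir -3.8933950475091166 218
board ((0.4476284384727478, -0.3859912157058716), (0.12541498243808746, 0.45243391394615173), 85.75790405273438)
handle ((0.45155394077301025, -0.3701682686805725), (0.024225639179348946, 0.11978306621313095), 87.83699798583984) [ 0.45038833 -0.36663284  0.0824901 ]
bar ((0.4514141082763672, -0.36974313855171204), (0.0324193611741066, 0.4295717775821686), 88.33495330810547) [ 0.42360072 -0.36717953  0.03202307]
line mid [ 0.60258166 -0.02850514] len 0.42823301315018447 ang of +y dir -3.937253921522398 254
board ((0.4522092938423157, -0.38442349433898926), (0.12892566621303558, 0.4567754864692688), 85.81388854980469)
handle ((0.45211952924728394, -0.3693714737892151), (0.02461475133895874, 0.12203238159418106), 87.521484375) [ 0.45809908 -0.36333053  0.08135116]
bar ((0.4503612220287323, -0.36972010135650635), (0.034606803208589554, 0.4336880147457123), 88.11085510253906) [ 0.50392916 -0.36695509  0.03200062]
[0.48525805 0.10167645 0.03      ]
[[ 0.951  0.309 -0.   ]
 [ 0.309 -0.951  0.001]
 [ 0.    -0.001 -1.   ]]
```

View pics/heap.png

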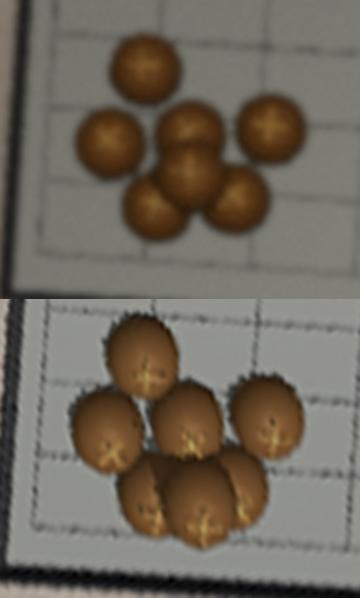

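```bash
cat >> h.py <<'E'
from scipy.spatial.transform import Rotation as Rot
a_=np.radians(-3.92); XT=np.array([np.cos(a_),np.sin(a_)]); YT=np.array([-np.sin(a_),np.cos(a_)]); O=np.array([.60255,-.0291])-.07*XT
def tr(P): P=np.asarray(P); return np.concatenate([np.stack([(P[...,:2]-O)@XT,(P[...,:2]-O)@YT],-1),P[...,2:]],-1)
def tool():
    s=robot.read_state(); p=tr(s['tool_pos']); R=Rot.from_rotvec(s['orientation']).as_matrix()
    yaw=np.degrees(np.arctan2(R[1,0],R[0,0]))+3.92
    print('t %.2f tool tray xy mm %s z %.1f yaw of tool x rel tray x %.1f tilt %.2f F %s open %.1f gf %.1f'%(s['t'],(p[:2]*1e3).round(1),p[2]*1e3,yaw,np.degrees(np.arccos(-R[2,2])),np.round(s['force'],1),s['opening']*1e3,s['gripper_force']))
def rolls(zmin=.036,names=('top','scene'),verb=True):
    out=[]
    for n in names:
        c=cam(n); W=tr(pts(c)); h=cv2.cvtColor(c['color'],cv2.COLOR_RGB2HSV)
        o=(h[...,0]<22)&(h[...,1]>100)&(abs(W[...,0])<.16)&(abs(W[...,1])<.235)&(W[...,2]<.12)&(W[...,2]>zmin)
        k,l,st,_=cv2.connectedComponentsWithStats(o.astype(np.uint8))
        for i in range(1,k):
            if st[i,4]<15: continue
            Q=W[l==i]; m=(Q.min(0)+Q.max(0))/2; e=np.ptp(Q,axis=0)
            out.append((n,*m[:2],Q[:,2].max()))
            if verb: print(n,'c',(m[:2]*1e3).round(1),'ext',(e*1e3).round(0),'zmax %.1f'%(Q[:,2].max()*1e3),len(Q))
    return out
E
python3 - <<'E'
from h import *
tool()
for z in (.038,.05): print(z); rolls(z)
E
```

```text
t 0.30 tool tray xy mm [-309.3 -568.8] z 404.4 yaw of tool x rel tray x 21.9 tilt 0.04 F [ 0.1 -0.  -0.4] open 93.0 gf 0.0
0.038
top c [ -3.3 150.1] ext [38. 36.  9.] zmax 47.2 111
top c [-69.7 110.1] ext [85. 88. 45.] zmax 83.2 538
top c [-38.6  65.1] ext [33. 38. 10.] zmax 48.0 106
top c [-55.2 170.1] ext [35. 34. 12.] zmax 50.3 116
scene c [-67.  111.1] ext [80. 89. 43.] zmax 80.6 460
scene c [-35.7  65.1] ext [31. 33.  8.] zmax 46.3 95
scene c [-52.6 169.4] ext [34. 33.  8.] zmax 46.6 104
scene c [ -0.6 151.9] ext [35. 31.  8.] zmax 46.1 106
0.05
top c [-76.1 113.3] ext [46. 48. 33.] zmax 83.6 274
scene c [-69.3 113.1] ext [39. 48. 31.] zmax 80.9 252
```

drive_tool(moves=[93,31.5,-36.2,0,0,0,-8.5,93,36.5,-31.2,0,0,0,-8.5,93,40.7,-25.4,0,0,0,-8.5,93,44,-19.1,0,0,0,-8.5,93,46.4,-12.4,0,0,0,-8.5,93,47.7,-5.4,0,0,0,-8.5,93,48,1.7,0,0,0,-8.5,93,47.2,8.7,0,0,0,-8.5], grip_force=15)

```text
t: 1.3
tool_pos: [0.3357, -0.2155, 0.405]
orientation: [2.291, 2.148, 0.0]
force: [1.7, -0.7, -0.2]
opening: 0.0929
gripper_force: 0.0
```

```bash
python3 -c "
from h import *
tool()"
```

```text
t 1.30 tool tray xy mm [-183.5 -204.2] z 405.0 yaw of tool x rel tray x 90.2 tilt 0.07 F [ 1.7 -0.7 -0.2] open 92.9 gf 0.0
```

drive_tool(moves=[75,39.9,13.8,12.5,0,0,0,75,39.9,13.8,12.5,0,0,0,75,39.9,13.8,12.5,0,0,0,75,39.9,13.8,12.5,0,0,0,75,39.9,13.8,12.5,0,0,0,75,39.9,13.8,12.5,0,0,0,75,39.9,13.8,12.5,0,0,0,75,39.9,13.8,12.5,0,0,0])

```text
t: 2.1
tool_pos: [0.4684, 0.0953, 0.3045]
orientation: [2.297, 2.142, 0.001]
force: [0.8, -0.0, 1.1]
opening: 0.075
gripper_force: 0.0
```

drive_tool(moves=[75,0,0,20,0,0,0,75,0,0,20,0,0,0,75,0,0,20,0,0,0,75,0,0,10,0,0,0,75,0,0,0,0,0,0,40,0,0,0,0,0,0,40,0,0,0,0,0,0,40,0,0,0,0,0,0])

```text
t: 2.9
tool_pos: [0.4686, 0.0933, 0.2359]
orientation: [2.297, 2.141, 0.002]
force: [-0.6, 0.0, 0.9]
opening: 0.0555
gripper_force: 0.2
```

```bash
python3 -c "
from h import *
tool()"
```

```text
t 2.90 tool tray xy mm [-72.1 113. ] z 235.9 yaw of tool x rel tray x 89.9 tilt 0.11 F [-0.6  0.   0.9] open 55.5 gf 0.2
```

drive_tool(moves=[40,0,0,0,0,0,0,40,0,0,0,0,0,0,40,0,0,0,0,0,0,40,0,0,0,0,0,0,40,0,0,-20,0,0,0,40,0,0,-30,0,0,0,40,0,0,-30,0,0,0])

```text
t: 3.6
tool_pos: [0.4675, 0.0933, 0.3149]
orientation: [-2.297, -2.141, 0.002]
force: [1.4, 0.1, -1.0]
opening: 0.0494
gripper_force: 15.0
```

```bash
python3 -c "
from h import *
tool()
c=cam('scene');save(cv2.resize(c['color'][130:280,180:400],None,fx=2,fy=2),'g1.png')"
```

```text
t 3.60 tool tray xy mm [-73.1 112.9] z 314.9 yaw of tool x rel tray x 89.9 tilt 0.11 F [ 1.4  0.1 -1. ] open 49.4 gf 15.0
```

View pics/g1.png

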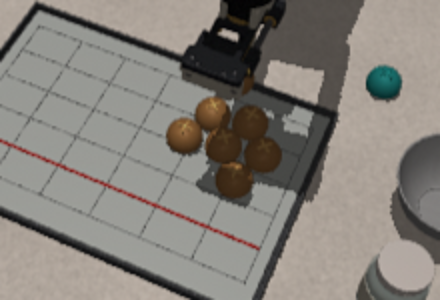

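drive_tool(moves=[40,-44.4,15.4,0,0,0,0,40,-44.4,15.4,0,0,0,0,40,-44.4,15.4,0,0,0,0,40,-44.4,15.4,0,0,0,0,40,-44.4,15.4,0,0,0,0,40,-44.4,15.4,0,0,0,0,40,-44.4,15.4,0,0,0,0,40,0,0,40,0,0,0])

```text
t: 4.45
tool_pos: [0.5567, -0.2308, 0.2808]
orientation: [2.293, 2.128, 0.005]
force: [1.2, -0.1, -0.8]
opening: 0.0494
gripper_force: 15.0
```

drive_tool(moves=[40,0,0,40,0,0,0,40,0,0,25,0,0,0,40,0,0,10,0,0,0,40,0,0,0,0,0,0,65,0,0,0,0,0,0,65,0,0,0,0,0,0,65,0,0,-10,0,0,0,65,0,0,-40,0,0,0])

```text
t: 5.25
tool_pos: [0.5519, -0.2232, 0.2465]
orientation: [-2.292, -2.137, 0.004]
force: [0.5, -0.7, 0.3]
opening: 0.0645
gripper_force: 0.0
```

```bash
python3 -c "
from h import *
tool();rolls(.038)"
```

```text
t 5.25 tool tray xy mm [  32.7 -197.1] z 246.5 yaw of tool x rel tray x 89.9 tilt 0.46 F [ 0.5 -0.7  0.3] open 64.5 gf 0.0
top c [ -5.4 148.7] ext [34. 33. 10.] zmax 47.9 96
top c [-44.8 116.2] ext [35. 34. 10.] zmax 48.2 105
top c [-36.7  64. ] ext [34. 36. 10.] zmax 47.6 109
top c [-55.6 170.6] ext [38. 37. 13.] zmax 50.6 115
top c [-85.7  84.4] ext [37. 36. 11.] zmax 48.9 105
top c [-96.  135.9] ext [33. 32. 11.] zmax 49.2 110
scene c [  37.3 -196.3] ext [34. 34. 10.] zmax 47.9 97
scene c [-83.4  86.6] ext [32. 35.  9.] zmax 46.7 92
scene c [-91.8 136.4] ext [33. 36.  9.] zmax 46.6 95
scene c [-36.5  64. ] ext [31. 36. 11.] zmax 49.3 91
scene c [-43.8 117.9] ext [31. 32.  9.] zmax 47.2 100
scene c [-51.8 171.7] ext [32. 35.  9.] zmax 46.9 104
scene c [ -0.9 150.8] ext [35. 34. 10.] zmax 47.6 106
```

```bash
cat >> h.py <<'E'
def plan(x,y,z,th,op=65,step=46,p=None):
    """rows (mm,deg) to tray x,y (mm), TCP z, tool-y angle th from tray x"""
    s=robot.read_state(); q=tr(s['tool_pos'])*1e3; R=Rot.from_rotvec(s['orientation']).as_matrix()
    psi=np.degrees(np.arctan2(R[1,0],R[0,0]))+3.92
    d=np.array([x-q[0],y-q[1],z-q[2]]); a=(th+90-psi+180)%360-180
    n=int(max(np.ceil(np.linalg.norm(d)/step),np.ceil(abs(a)/8.5),1)); out=[]
    for k in range(n):
        c,s_=np.cos(np.radians(psi+k*a/n)),np.sin(np.radians(psi+k*a/n))
        out+=[op]+[round(v,1) for v in (c*d[0]/n+s_*d[1]/n, s_*d[0]/n-c*d[1]/n, -d[2]/n,0,0,-a/n)]
    print(n,'rows',out)
E
python3 - <<'E'
from h import *
tool(); cam('top'); tool(); plan(-37,64.5,265,37)
E
```

```text
t 5.35 tool tray xy mm [  37.1 -198.9] z 256.8 yaw of tool x rel tray x 89.9 tilt 0.57 F [1.2 0.7 1.2] open 64.9 gf 0.0
t 5.40 tool tray xy mm [  36.5 -198.7] z 254.7 yaw of tool x rel tray x 89.9 tilt 0.46 F [-0.1  0.5  0.4] open 64.9 gf 0.0
6 rows [65, np.float64(43.8), np.float64(-12.3), np.float64(-1.7), 0, 0, np.float64(-6.2), 65, np.float64(44.9), np.float64(-7.5), np.float64(-1.7), 0, 0, np.float64(-6.2), 65, np.float64(45.5), np.float64(-2.6), np.float64(-1.7), 0, 0, np.float64(-6.2), 65, np.float64(45.5), np.float64(2.3), np.float64(-1.7), 0, 0, np.float64(-6.2), 65, np.float64(45.0), np.float64(7.2), np.float64(-1.7), 0, 0, np.float64(-6.2), 65, np.float64(43.9), np.float64(12.0), np.float64(-1.7), 0, 0, np.float64(-6.2)]
```

drive_tool(moves=[65,43.8,-12.3,-1.7,0,0,-6.2,65,44.9,-7.5,-1.7,0,0,-6.2,65,45.5,-2.6,-1.7,0,0,-6.2,65,45.5,2.3,-1.7,0,0,-6.2,65,45.0,7.2,-1.7,0,0,-6.2,65,43.9,12.0,-1.7,0,0,-6.2,65,0,0,0,0,0,0,65,0,0,0,0,0,0])

```text
t: 6.2
tool_pos: [0.4982, 0.0442, 0.2601]
orientation: [1.492, 2.764, -0.0]
force: [0.4, -1.0, 0.0]
opening: 0.0649
gripper_force: 0.0
```

```bash
sed -i 's/round(v,1) for v/round(float(v),1) for v/' h.py
python3 - <<'E'
from h import *
tool(); rolls(.038,['scene']); tool()
E
```

```text
t 6.20 tool tray xy mm [-39.1  66. ] z 260.1 yaw of tool x rel tray x 127.2 tilt 0.02 F [ 0.4 -1.   0. ] open 64.9 gf 0.0
scene c [  36.8 -196. ] ext [33. 35.  8.] zmax 45.9 92
scene c [-92.1 136. ] ext [31. 35.  9.] zmax 46.6 90
scene c [-43.  116.9] ext [35. 32. 11.] zmax 48.5 96
scene c [-51.3 170. ] ext [34. 34.  8.] zmax 46.7 98
scene c [  0.5 151.4] ext [35. 37.  9.] zmax 47.0 112
t 6.25 tool tray xy mm [-38.8  65.1] z 260.1 yaw of tool x rel tray x 127.1 tilt 0.03 F [-0.6 -0.5 -0.4] open 65.0 gf 0.0
```

drive_tool(moves=[65,0,0,25,0,0,0,65,0,0,25,0,0,0,65,0,0,12,0,0,0,40,0,0,0,0,0,0,40,0,0,0,0,0,0,40,0,0,0,0,0,0,40,0,0,0,0,0,0,40,0,0,-20,0,0,0])

```text
t: 7.05
tool_pos: [0.497, 0.0432, 0.2158]
orientation: [-1.493, -2.759, 0.004]
force: [-0.6, 0.6, -0.1]
opening: 0.0491
gripper_force: 15.0
```

drive_tool(moves=[40,0,0,-40,0,0,0,40,0,0,0,0,0,0,40,0,0,0,0,0,0])

```text
t: 7.35
tool_pos: [0.4991, 0.0433, 0.2593]
orientation: [1.493, 2.761, 0.002]
force: [0.2, -0.1, -1.6]
opening: 0.0494
gripper_force: 15.0
```

Run:
```python
from h import *
tool(); plan(35,-132,270,37,40)
```

```text
t 7.35 tool tray xy mm [-38.2  65.2] z 259.3 yaw of tool x rel tray x 127.1 tilt 0.19 F [ 0.2 -0.1 -1.6] open 49.4 gf 15.0
5 rows [40, -40.3, -12.1, -2.1, 0.0, 0.0, 0.0, 40, -40.3, -12.1, -2.1, 0.0, 0.0, 0.0, 40, -40.3, -12.1, -2.1, 0.0, 0.0, 0.0, 40, -40.3, -12.1, -2.1, 0.0, 0.0, 0.0, 40, -40.3, -12.1, -2.1, 0.0, 0.0, 0.0]
```

drive_tool(moves=[40,-40.3,-12.1,-2,0,0,0,40,-40.3,-12.1,-2,0,0,0,40,-40.3,-12.1,-2,0,0,0,40,-40.3,-12.1,-2,0,0,0,40,-40.3,-12.1,-2,0,0,0,40,0,0,0,0,0,0,40,0,0,30,0,0,0,40,0,0,25,0,0,0])

```text
t: 8.15
tool_pos: [0.5576, -0.1584, 0.211]
orientation: [-1.495, -2.762, -0.0]
force: [0.4, 0.5, -1.1]
opening: 0.0489
gripper_force: 15.0
```

drive_tool(moves=[40,0,0,14,0,0,0,40,0,0,0,0,0,0,65,0,0,0,0,0,0,65,0,0,0,0,0,0,65,0,0,0,0,0,0,65,0,0,-30,0,0,0,65,0,0,-35,0,0,0,65,0,0,0,0,0,0])

```text
t: 8.95
tool_pos: [0.5602, -0.1591, 0.27]
orientation: [1.49, 2.755, 0.002]
force: [1.3, -0.3, 0.5]
opening: 0.0651
gripper_force: 0.0
```

Run:
```python
from h import *
tool(); rolls(.038,['scene']); plan(-84,86,262,-22)
```

```text
t 8.95 tool tray xy mm [  36.7 -132.6] z 270.0 yaw of tool x rel tray x 127.1 tilt 0.53 F [ 1.3 -0.3  0.5] open 65.1 gf 0.0
scene c [  38.  -201.4] ext [24. 24. 11.] zmax 48.9 42
scene c [-82.9  85.5] ext [32. 34.  9.] zmax 47.3 89
scene c [-91.5 135.9] ext [31. 38. 12.] zmax 50.2 93
scene c [  47.1 -113.4] ext [47. 31. 59.] zmax 96.7 27
scene c [-43.6 116.9] ext [34. 33.  8.] zmax 46.5 99
scene c [-53.7 168.5] ext [31. 36.  9.] zmax 46.8 97
scene c [ -2.3 149.7] ext [32. 32.  9.] zmax 47.1 101
7 rows [65, 35.2, 5.2, 0.8, 0.0, 0.0, 8.4, 65, 35.6, -0.1, 0.8, 0.0, 0.0, 8.4, 65, 35.2, -5.3, 0.8, 0.0, 0.0, 8.4, 65, 34.0, -10.4, 0.8, 0.0, 0.0, 8.4, 65, 32.1, -15.3, 0.8, 0.0, 0.0, 8.4, 65, 29.5, -19.8, 0.8, 0.0, 0.0, 8.4, 65, 26.3, -24.0, 0.8, 0.0, 0.0, 8.4]
```

drive_tool(moves=[65,35.2,5.2,0,0,0,8.4,65,35.6,-0.1,0,0,0,8.4,65,35.2,-5.3,0,0,0,8.4,65,34.0,-10.4,0,0,0,8.4,65,32.1,-15.3,0,0,0,8.4,65,29.5,-19.8,0,0,0,8.4,65,26.3,-24.0,0,0,0,8.4,65,0,0,0,0,0,0])

```text
t: 9.8
tool_pos: [0.4508, 0.0701, 0.2625]
orientation: [-2.66, -1.667, 0.003]
force: [0.1, 0.2, 0.2]
opening: 0.0649
gripper_force: 0.0
```

Run:
```python
from h import *
cam('top');tool()
```

```text
t 9.85 tool tray xy mm [-87.2  87.3] z 262.8 yaw of tool x rel tray x 68.5 tilt 0.09 F [-0.   0.2  0.9] open 65.2 gf 0.0
```

drive_tool(moves=[65,0,3,25,0,0,0,65,0,0,25,0,0,0,65,0,0,14,0,0,0,40,0,0,0,0,0,0,40,0,0,0,0,0,0,40,0,0,0,0,0,0,40,0,0,0,0,0,0,40,0,0,-20,0,0,0])

```text
t: 10.65
tool_pos: [0.4545, 0.0658, 0.2185]
orientation: [-2.657, -1.673, 0.005]
force: [-0.5, -0.6, -0.6]
opening: 0.0494
gripper_force: 15.0
```

drive_tool(moves=[40,0,0,-45,0,0,0,40,0,0,0,0,0,0,40,0,0,0,0,0,0])

```text
t: 10.95
tool_pos: [0.4565, 0.066, 0.267]
orientation: [2.657, 1.673, 0.006]
force: [-0.3, 0.5, -1.6]
opening: 0.0493
gripper_force: 15.0
```

Run:
```python
from h import *
tool(); plan(35,-66,268,-22,40)
```

```text
t 10.95 tool tray xy mm [-82.2  84.9] z 267.0 yaw of tool x rel tray x 68.3 tilt 0.26 F [-0.3  0.5 -1.6] open 49.3 gf 15.0
5 rows [40, -19.4, 32.9, -0.2, 0.0, 0.0, 0.1, 40, -19.4, 33.0, -0.2, 0.0, 0.0, 0.1, 40, -19.3, 33.0, -0.2, 0.0, 0.0, 0.1, 40, -19.3, 33.0, -0.2, 0.0, 0.0, 0.1, 40, -19.2, 33.0, -0.2, 0.0, 0.0, 0.1]
```

drive_tool(moves=[40,-19.3,33,0,0,0,0,40,-19.3,33,0,0,0,0,40,-19.3,33,0,0,0,0,40,-19.3,33,0,0,0,0,40,-19.3,33,0,0,0,0,40,0,0,0,0,0,0,40,0,0,25,0,0,0,40,0,0,25,0,0,0])

```text
t: 11.75
tool_pos: [0.5625, -0.0924, 0.2138]
orientation: [-2.659, -1.673, -0.0]
force: [-0.4, -0.1, -1.9]
opening: 0.0494
gripper_force: 15.0
```

drive_tool(moves=[40,0,0,14,0,0,0,40,0,0,0,0,0,0,65,0,0,0,0,0,0,65,0,0,0,0,0,0,65,0,0,0,0,0,0,65,0,0,-30,0,0,0,65,0,0,-35,0,0,0,65,0,0,0,0,0,0])

```text
t: 12.55
tool_pos: [0.565, -0.0929, 0.2724]
orientation: [2.652, 1.67, 0.011]
force: [1.5, -0.5, 0.4]
opening: 0.0651
gripper_force: 0.0
```

Run:
```python
from h import *
rolls(.038);tool();  plan(-93,136,264,-80)
```

```text
top c [  32.4 -131.4] ext [36. 33. 12.] zmax 49.8 115
top c [  34.3 -202.8] ext [38. 23. 12.] zmax 50.5 73
top c [ -4.4 149. ] ext [36. 38. 13.] zmax 50.9 106
top c [-45.  117.3] ext [36. 38. 13.] zmax 50.9 114
top c [-53.5 171.2] ext [37. 36. 11.] zmax 49.2 110
top c [-95.8 136.9] ext [36. 36. 11.] zmax 49.4 108
scene c [  39.7 -198.7] ext [23. 29.  7.] zmax 45.2 55
scene c [-91.1 136.4] ext [32. 37.  8.] zmax 45.9 100
scene c [ 36.2 -65.3] ext [33. 32. 10.] zmax 48.0 100
scene c [-41.5 116.3] ext [33. 34.  9.] zmax 46.8 95
scene c [-51.5 169.5] ext [35. 38.  7.] zmax 45.3 101
scene c [ -1.1 149.1] ext [33. 35. 10.] zmax 47.9 105
t 12.65 tool tray xy mm [ 35.2 -65.9] z 267.8 yaw of tool x rel tray x 68.3 tilt 0.21 F [-0.9  0.3 -0.2] open 64.7 gf 0.0
7 rows [65, 20.0, -27.7, 0.5, 0.0, 0.0, 8.3, 65, 15.8, -30.3, 0.5, 0.0, 0.0, 8.3, 65, 11.3, -32.3, 0.5, 0.0, 0.0, 8.3, 65, 6.5, -33.6, 0.5, 0.0, 0.0, 8.3, 65, 1.5, -34.1, 0.5, 0.0, 0.0, 8.3, 65, -3.4, -34.0, 0.5, 0.0, 0.0, 8.3, 65, -8.3, -33.1, 0.5, 0.0, 0.0, 8.3]
```

drive_tool(moves=[65,20.0,-27.7,0,0,0,8.3,65,15.8,-30.3,0,0,0,8.3,65,11.3,-32.3,0,0,0,8.3,65,6.5,-33.6,0,0,0,8.3,65,1.5,-34.1,0,0,0,8.3,65,-3.4,-34.0,0,0,0,8.3,65,-8.3,-33.1,0,0,0,8.3,65,0,0,0,0,0,0])

```text
t: 13.45
tool_pos: [0.4459, 0.1202, 0.2643]
orientation: [-3.136, -0.167, 0.005]
force: [-0.4, 0.1, 0.0]
opening: 0.0649
gripper_force: 0.0
```

Run:
```python
from h import *
cam('top');tool()
```

```text
t 13.50 tool tray xy mm [-95.4 137. ] z 264.7 yaw of tool x rel tray x 10.4 tilt 0.12 F [-0.1 -0.7  0.5] open 64.8 gf 0.0
```

drive_tool(moves=[65,2,0,25,0,0,0,65,0,0,25,0,0,0,65,0,0,15,0,0,0,40,0,0,0,0,0,0,40,0,0,0,0,0,0,40,0,0,0,0,0,0,40,0,0,0,0,0,0,40,0,0,-20,0,0,0])

```text
t: 14.3
tool_pos: [0.4491, 0.1177, 0.2195]
orientation: [3.136, 0.173, -0.006]
force: [0.0, 0.1, -2.3]
opening: 0.0496
gripper_force: 15.0
```

drive_tool(moves=[40,0,0,-45,0,0,0,40,0,0,0,0,0,0,40,0,0,0,0,0,0])

```text
t: 14.6
tool_pos: [0.4511, 0.1181, 0.2681]
orientation: [-3.136, -0.173, -0.007]
force: [0.2, 0.1, -1.1]
opening: 0.0497
gripper_force: 15.0
```

Run:
```python
from h import *
tool(); plan(35,66,268,-80,40,40)
```

```text
t 14.60 tool tray xy mm [-91.1 136.5] z 268.1 yaw of tool x rel tray x 10.2 tilt 0.26 F [ 0.2  0.1 -1.1] open 49.7 gf 15.0
4 rows [40, 27.9, 22.9, 0.0, 0.0, 0.0, 0.1, 40, 27.9, 22.9, 0.0, 0.0, 0.0, 0.1, 40, 28.0, 22.9, 0.0, 0.0, 0.0, 0.1, 40, 28.0, 22.8, 0.0, 0.0, 0.0, 0.1]
```

drive_tool(moves=[40,28,22.9,0,0,0,0,40,28,22.9,0,0,0,0,40,28,22.9,0,0,0,0,40,28,22.9,0,0,0,0,40,0,0,0,0,0,0,40,0,0,25,0,0,0,40,0,0,25,0,0,0,40,0,0,14,0,0,0])

```text
t: 15.4
tool_pos: [0.5698, 0.0394, 0.1988]
orientation: [-3.136, -0.172, 0.007]
force: [-4.8, 0.7, 19.5]
opening: 0.0497
gripper_force: 15.0
```

drive_tool(moves=[40,0,0,0,0,0,0,65,0,0,0,0,0,0,65,0,0,0,0,0,0,65,0,0,0,0,0,0,65,0,0,-30,0,0,0,65,0,0,-35,0,0,0,65,0,0,0,0,0,0])

```text
t: 16.1
tool_pos: [0.574, 0.0391, 0.2734]
orientation: [3.136, 0.172, 0.016]
force: [0.4, 1.1, 0.8]
opening: 0.0648
gripper_force: 0.0
```

Run:
```python
from h import *
rolls(.038);tool();  plan(-43,117,264,-20)
```

```text
top c [ 30.5 -66.1] ext [38. 35. 10.] zmax 48.4 115
top c [23.1 64.9] ext [27. 40.  9.] zmax 47.6 81
top c [  32.6 -133. ] ext [36. 36. 12.] zmax 50.1 115
top c [  32.8 -198.4] ext [36. 37. 13.] zmax 50.8 128
top c [ -2.2 139.5] ext [33. 13.  7.] zmax 45.5 42
top c [-45.  118.8] ext [35. 35.  8.] zmax 46.4 116
scene c [  37.6 -196.1] ext [35. 34.  9.] zmax 46.9 102
scene c [  35.  -130.7] ext [33. 31. 12.] zmax 50.5 88
scene c [ 35.7 -63.9] ext [33. 34. 10.] zmax 47.7 105
scene c [-51.8 169.5] ext [30. 35.  8.] zmax 46.2 99
scene c [31.9 66.3] ext [33. 34.  9.] zmax 47.0 108
scene c [ -1.7 151.3] ext [32. 34.  9.] zmax 47.3 108
t 16.20 tool tray xy mm [35.1 66. ] z 268.7 yaw of tool x rel tray x 10.2 tilt 0.21 F [ 0.5  0.7 -1.1] open 65.0 gf 0.0
8 rows [65, -8.5, -8.0, 0.6, 0.0, 0.0, -7.5, 65, -7.4, -9.0, 0.6, 0.0, 0.0, -7.5, 65, -6.1, -9.9, 0.6, 0.0, 0.0, -7.5, 65, -4.8, -10.6, 0.6, 0.0, 0.0, -7.5, 65, -3.4, -11.2, 0.6, 0.0, 0.0, -7.5, 65, -1.9, -11.5, 0.6, 0.0, 0.0, -7.5, 65, -0.4, -11.7, 0.6, 0.0, 0.0, -7.5, 65, 1.2, -11.6, 0.6, 0.0, 0.0, -7.5]
```

drive_tool(moves=[65,-8.5,-8.0,0,0,0,-7.5,65,-7.4,-9.0,0,0,0,-7.5,65,-6.1,-9.9,0,0,0,-7.5,65,-4.8,-10.6,0,0,0,-7.5,65,-3.4,-11.2,0,0,0,-7.5,65,-1.9,-11.5,0,0,0,-7.5,65,-0.4,-11.7,0,0,0,-7.5,65,1.2,-11.6,0,0,0,-7.5])

```text
t: 17.0
tool_pos: [0.4959, 0.0954, 0.2654]
orientation: [-2.625, -1.724, 0.003]
force: [0.5, -0.7, -0.3]
opening: 0.0652
gripper_force: 0.0
```

Run:
```python
from h import *
cam('top');tool();cam('top');tool()
```

```text
t 17.05 tool tray xy mm [-46.  117.7] z 265.1 yaw of tool x rel tray x 71.0 tilt 0.22 F [ 0.4  0.6 -0.7] open 64.7 gf 0.0
t 17.10 tool tray xy mm [-45.3 117.2] z 265.4 yaw of tool x rel tray x 70.4 tilt 0.17 F [ 0.2 -0.1 -1.5] open 64.8 gf 0.0
```

drive_tool(moves=[65,0,2,25,0,0,0,65,0,0,25,0,0,0,65,0,0,15,0,0,0,40,0,0,0,0,0,0,40,0,0,0,0,0,0,40,0,0,0,0,0,0,40,0,0,0,0,0,0,40,0,0,-20,0,0,0])

```text
t: 17.9
tool_pos: [0.4977, 0.0942, 0.2204]
orientation: [-2.63, -1.716, 0.005]
force: [-0.3, 0.6, -0.2]
opening: 0.0495
gripper_force: 15.0
```

drive_tool(moves=[40,0,0,-45,0,0,0,40,0,0,0,0,0,0,40,0,0,0,0,0,0])

```text
t: 18.2
tool_pos: [0.4997, 0.0945, 0.2692]
orientation: [2.629, 1.716, 0.006]
force: [0.9, 0.1, -0.1]
opening: 0.0496
gripper_force: 15.0
```

Run:
```python
from h import *
tool(); plan(35,0,268,-20,40,40)
```

```text
t 18.20 tool tray xy mm [-41.  116.2] z 269.2 yaw of tool x rel tray x 70.2 tilt 0.26 F [ 0.9  0.1 -0.1] open 49.6 gf 15.0
4 rows [40, -20.9, 27.7, 0.3, 0.0, 0.0, 0.0, 40, -20.9, 27.8, 0.3, 0.0, 0.0, 0.0, 40, -20.8, 27.8, 0.3, 0.0, 0.0, 0.0, 40, -20.8, 27.8, 0.3, 0.0, 0.0, 0.0]
```

drive_tool(moves=[40,-20.9,27.8,0,0,0,0,40,-20.9,27.8,0,0,0,0,40,-20.9,27.8,0,0,0,0,40,-20.9,27.8,0,0,0,0,40,0,0,0,0,0,0,40,0,0,25,0,0,0,40,0,0,25,0,0,0,40,0,0,14,0,0,0])

```text
t: 19.0
tool_pos: [0.5653, -0.0262, 0.1999]
orientation: [-2.628, -1.715, 0.005]
force: [-10.3, 3.3, 19.9]
opening: 0.0494
gripper_force: 15.0
```

drive_tool(moves=[40,0,0,0,0,0,0,65,0,0,0,0,0,0,65,0,0,0,0,0,0,65,0,0,0,0,0,0,65,0,0,-30,0,0,0,65,0,0,-35,0,0,0,65,0,0,0,0,0,0])

```text
t: 19.7
tool_pos: [0.5694, -0.0272, 0.2744]
orientation: [2.625, 1.714, 0.012]
force: [0.6, 0.5, 0.2]
opening: 0.0651
gripper_force: 0.0
```

Run:
```python
from h import *
rolls(.038);tool();  plan(-3,150,264,30)
```

```text
top c [28.2 59.3] ext [31. 12.  8.] zmax 46.5 38
top c [ 33.5 -56.8] ext [36. 20. 10.] zmax 48.2 67
top c [  31.9 -132.2] ext [35. 37.  9.] zmax 47.5 115
top c [  34.1 -198.1] ext [38. 38. 11.] zmax 48.9 112
top c [ -4.2 150. ] ext [37. 34. 12.] zmax 49.5 109
top c [-52.4 170.9] ext [36. 35. 11.] zmax 49.4 118
scene c [  35.7 -198.1] ext [31. 36.  8.] zmax 46.5 91
scene c [  35.9 -131.9] ext [28. 32. 11.] zmax 48.6 71
scene c [-52.2 169.9] ext [30. 31.  8.] zmax 46.0 87
scene c [34.7  0.2] ext [31. 34.  8.] zmax 46.2 100
scene c [33.1 65. ] ext [32. 30.  8.] zmax 46.3 105
scene c [ -0.9 151.3] ext [33. 37. 11.] zmax 48.6 115
t 19.80 tool tray xy mm [35.  -0.2] z 269.7 yaw of tool x rel tray x 70.2 tilt 0.21 F [-0.9  0.3 -0.3] open 65.2 gf 0.0
6 rows [65, 21.4, -14.4, 1.0, 0.0, 0.0, -8.3, 65, 23.3, -11.2, 1.0, 0.0, 0.0, -8.3, 65, 24.6, -7.7, 1.0, 0.0, 0.0, -8.3, 65, 25.5, -4.1, 1.0, 0.0, 0.0, -8.3, 65, 25.8, -0.4, 1.0, 0.0, 0.0, -8.3, 65, 25.6, 3.4, 1.0, 0.0, 0.0, -8.3]
```

drive_tool(moves=[65,21.4,-14.4,0,0,0,-8.3,65,23.3,-11.2,0,0,0,-8.3,65,24.6,-7.7,0,0,0,-8.3,65,25.5,-4.1,0,0,0,-8.3,65,25.8,-0.4,0,0,0,-8.3,65,25.6,3.4,0,0,0,-8.3,65,0,0,0,0,0,0,65,0,0,0,0,0,0])

```text
t: 20.6
tool_pos: [0.5388, 0.1257, 0.2667]
orientation: [-1.664, -2.664, 0.002]
force: [-0.3, -0.3, 0.3]
opening: 0.0654
gripper_force: 0.0
```

Run:
```python
from h import *
tool()
```

```text
t 20.60 tool tray xy mm [ -4.2 150.1] z 266.7 yaw of tool x rel tray x 119.9 tilt 0.11 F [-0.3 -0.3  0.3] open 65.4 gf 0.0
```

drive_tool(moves=[65,0,1,27,0,0,0,65,0,0,25,0,0,0,65,0,0,15,0,0,0,40,0,0,0,0,0,0,40,0,0,0,0,0,0,40,0,0,0,0,0,0,40,0,0,0,0,0,0,40,0,0,-20,0,0,0])

```text
t: 21.4
tool_pos: [0.5391, 0.1257, 0.2193]
orientation: [-1.662, -2.663, 0.004]
force: [-0.5, -0.5, -0.5]
opening: 0.0493
gripper_force: 15.0
```

drive_tool(moves=[40,0,0,-45,0,0,0,40,0,0,0,0,0,0,40,0,0,0,0,0,0])

```text
t: 21.7
tool_pos: [0.5412, 0.1261, 0.2684]
orientation: [1.661, 2.662, 0.005]
force: [-0.4, 0.1, -1.3]
opening: 0.0496
gripper_force: 15.0
```

Run:
```python
from h import *
tool(); plan(35,132,268,30,40,15)
```

```text
t 21.70 tool tray xy mm [ -1.8 150.7] z 268.4 yaw of tool x rel tray x 120.0 tilt 0.28 F [-0.4  0.1 -1.3] open 49.6 gf 15.0
3 rows [40, -11.5, 7.5, 0.1, 0.0, 0.0, -0.0, 40, -11.5, 7.5, 0.1, 0.0, 0.0, -0.0, 40, -11.5, 7.5, 0.1, 0.0, 0.0, -0.0]
```

drive_tool(moves=[40,-11.5,7.5,0,0,0,0,40,-11.5,7.5,0,0,0,0,40,-11.5,7.5,0,0,0,0,40,0,0,0,0,0,0,40,0,0,25,0,0,0,40,0,0,25,0,0,0,40,0,0,14,0,0,0,40,0,0,0,0,0,0])

```text
t: 22.5
tool_pos: [0.5747, 0.1046, 0.1996]
orientation: [-1.662, -2.663, 0.004]
force: [-0.4, -0.1, -1.2]
opening: 0.049
gripper_force: 15.0
```

drive_tool(moves=[65,0,0,0,0,0,0,65,0,0,0,0,0,0,65,0,0,0,0,0,0,65,0,0,-30,0,0,0,65,0,0,-35,0,0,0,65,0,0,0,0,0,0,65,0,0,0,0,0,0])

```text
t: 23.2
tool_pos: [0.5763, 0.1049, 0.2688]
orientation: [1.661, 2.663, 0.004]
force: [0.5, 0.1, -0.1]
opening: 0.0648
gripper_force: 0.0
```

Run:
```python
from h import *
rolls(.038);tool();  plan(-52.5,170,266,0,65,25)
```

```text
top c [29.1 58.9] ext [33. 23. 11.] zmax 49.3 70
top c [33.7 -2.2] ext [36. 35. 11.] zmax 49.0 108
top c [ 32.6 -64. ] ext [38. 36. 11.] zmax 48.5 115
top c [  31.9 -132.1] ext [36. 32. 10.] zmax 48.4 106
top c [  32.7 -197.4] ext [36. 34. 14.] zmax 51.8 112
top c [-55.  169.7] ext [30. 33.  8.] zmax 46.5 102
scene c [  36.6 -196.1] ext [33. 33.  9.] zmax 47.5 95
scene c [  35.1 -132.3] ext [30. 33.  9.] zmax 47.1 91
scene c [ 35.8 -64.8] ext [34. 34.  8.] zmax 46.2 102
scene c [-52.4 170.1] ext [32. 34.  9.] zmax 47.0 96
scene c [35.3  1.4] ext [35. 33. 10.] zmax 47.6 106
scene c [32.5 65.7] ext [32. 36. 10.] zmax 47.6 107
t 23.30 tool tray xy mm [ 33.6 131.7] z 266.2 yaw of tool x rel tray x 120.0 tilt 0.06 F [-0.6 -0.6 -0.2] open 65.1 gf 0.0
4 rows [65, 19.0, -13.9, 0.1, 0.0, 0.0, 7.5, 65, 17.1, -16.2, 0.1, 0.0, 0.0, 7.5, 65, 14.8, -18.3, 0.1, 0.0, 0.0, 7.5, 65, 12.3, -20.1, 0.1, 0.0, 0.0, 7.5]
```

drive_tool(moves=[65,19.0,-13.9,0,0,0,7.5,65,17.1,-16.2,0,0,0,7.5,65,14.8,-18.3,0,0,0,7.5,65,12.3,-20.1,0,0,0,7.5,65,0,0,0,0,0,0,65,0,0,25,0,0,0,65,0,0,25,0,0,0,65,0,0,17,0,0,0])

```text
t: 24.1
tool_pos: [0.4917, 0.1484, 0.1973]
orientation: [-2.292, -2.146, 0.004]
force: [-0.3, -0.4, -0.3]
opening: 0.0649
gripper_force: 0.0
```

drive_tool(moves=[40,0,0,0,0,0,0,40,0,0,0,0,0,0,40,0,0,0,0,0,0,40,0,0,0,0,0,0,40,0,0,-20,0,0,0,40,0,0,-45,0,0,0,40,0,0,0,0,0,0,40,0,0,0,0,0,0])

```text
t: 24.9
tool_pos: [0.4931, 0.149, 0.267]
orientation: [2.294, 2.143, 0.005]
force: [0.2, 0.3, -1.5]
opening: 0.0491
gripper_force: 15.0
```

Run:
```python
from h import *
tool(); plan(35,198,268,0,40,32)
```

```text
t 24.90 tool tray xy mm [-51.3 170.2] z 267.0 yaw of tool x rel tray x 90.0 tilt 0.23 F [ 0.2  0.3 -1.5] open 49.1 gf 15.0
3 rows [40, 9.2, 28.8, -0.3, 0.0, 0.0, 0.0, 40, 9.3, 28.8, -0.3, 0.0, 0.0, 0.0, 40, 9.3, 28.8, -0.3, 0.0, 0.0, 0.0]
```

drive_tool(moves=[40,9.2,28.8,0,0,0,0,40,9.2,28.8,0,0,0,0,40,9.2,28.8,0,0,0,0,40,0,0,0,0,0,0,40,0,0,25,0,0,0,40,0,0,25,0,0,0,40,0,0,14,0,0,0,40,0,0,0,0,0,0])

```text
t: 25.7
tool_pos: [0.5786, 0.1701, 0.1979]
orientation: [-2.294, -2.142, 0.007]
force: [-0.4, -0.3, -1.3]
opening: 0.0493
gripper_force: 15.0
```

drive_tool(moves=[65,0,0,0,0,0,0,65,0,0,0,0,0,0,65,0,0,0,0,0,0,65,0,0,-30,0,0,0,65,0,0,-45,0,0,0,65,0,-40,-30,0,0,0,65,-10,-45,-20,0,0,0,65,-10,-45,0,0,0,0])

```text
t: 26.5
tool_pos: [0.4496, 0.1597, 0.3303]
orientation: [2.293, 2.142, 0.011]
force: [0.5, 0.0, 1.3]
opening: 0.0652
gripper_force: 0.0
```

Run:
```python
from h import *
rolls(.038);tool()
c=cam('scene');save(c['color'],'row.png')
```

```text
top c [ 32.1 130.8] ext [36. 34. 10.] zmax 47.7 110
top c [29.1 63.8] ext [33. 33. 11.] zmax 49.0 104
top c [33.3 -0.2] ext [35. 38. 12.] zmax 50.0 116
top c [ 32.5 -67.1] ext [33. 32. 15.] zmax 53.2 107
top c [  32.  -132.9] ext [35. 36. 10.] zmax 48.2 115
top c [  33.7 -195.9] ext [35. 37. 10.] zmax 48.2 123
scene c [  36.3 -196.1] ext [32. 36.  9.] zmax 47.5 93
scene c [  35.7 -132.2] ext [33. 33.  9.] zmax 46.7 96
scene c [ 36.4 -64.2] ext [34. 35.  9.] zmax 47.4 101
scene c [35.3  3. ] ext [32. 37. 10.] zmax 48.3 100
scene c [32.4 67. ] ext [33. 36.  9.] zmax 46.7 109
scene c [ 36.6 131.9] ext [35. 35.  9.] zmax 46.6 108
scene c [ 35.4 197.9] ext [34. 33.  8.] zmax 46.3 111
t 26.60 tool tray xy mm [-100.5  176.8] z 324.9 yaw of tool x rel tray x 90.1 tilt 0.19 F [ 0.2 -0.3 -1.6] open 64.7 gf 0.0
```

View pics/row.png

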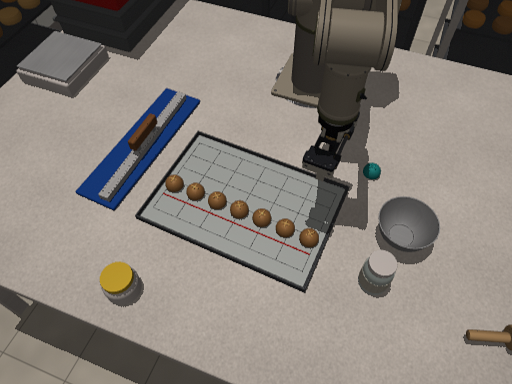

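Seven rolls now lie flat in a loose row, from pixel (175,184) to (309,238), all on the robot's side of the red line. Next is the ruler.

Run:
```python
from h import *
g=tr(np.array([.4516,-.3698,.2]))*1e3; print(g); plan(g[0],g[1],325,-88.1,60,46)
```

```text
[ -57.30538944 -350.22240123  200.        ]
12 rows [60, -44.0, 3.4, 0.1, 0.0, 0.0, 7.3, 60, -43.2, 9.0, 0.1, 0.0, 0.0, 7.3, 60, -41.7, 14.4, 0.1, 0.0, 0.0, 7.3, 60, -39.5, 19.6, 0.1, 0.0, 0.0, 7.3, 60, -36.7, 24.5, 0.1, 0.0, 0.0, 7.3, 60, -33.2, 29.0, 0.1, 0.0, 0.0, 7.3, 60, -29.2, 33.0, 0.1, 0.0, 0.0, 7.3, 60, -24.8, 36.5, 0.1, 0.0, 0.0, 7.3, 60, -19.9, 39.3, 0.1, 0.0, 0.0, 7.3, 60, -14.7, 41.6, 0.1, 0.0, 0.0, 7.3, 60, -9.3, 43.1, 0.1, 0.0, 0.0, 7.3, 60, -3.7, 43.9, 0.1, 0.0, 0.0, 7.3]
```

drive_tool(moves=[60,-44.0,3.4,0,0,0,7.3,60,-43.2,9.0,0,0,0,7.3,60,-41.7,14.4,0,0,0,7.3,60,-39.5,19.6,0,0,0,7.3,60,-36.7,24.5,0,0,0,7.3,60,-33.2,29.0,0,0,0,7.3,60,-29.2,33.0,0,0,0,7.3,60,-24.8,36.5,0,0,0,7.3])

```text
t: 27.45
tool_pos: [0.4543, -0.1961, 0.3267]
orientation: [3.051, 0.742, 0.003]
force: [0.4, 0.9, 0.3]
opening: 0.0598
gripper_force: 0.0
```

drive_tool(moves=[60,-19.9,39.3,0,0,0,7.3,60,-14.7,41.6,0,0,0,7.3,60,-9.3,43.1,0,0,0,7.3,60,-3.7,43.9,0,0,0,7.3,60,0,0,0,0,0,0,60,0,0,0,0,0,0])

```text
t: 28.05
tool_pos: [0.4565, -0.3714, 0.3256]
orientation: [-3.141, 0.044, -0.0]
force: [-0.1, -0.0, -0.2]
opening: 0.0601
gripper_force: 0.0
```

Run:
```python
from h import *
tool(); c=cam('wrist'); save(c['color'],'w1.png'); tool();plan(-57.3,-350.2,233.5,-88.1,60,40)
```

```text
t 28.05 tool tray xy mm [ -52.3 -351.5] z 325.6 yaw of tool x rel tray x 2.3 tilt 0.01 F [-0.1 -0.  -0.2] open 60.1 gf 0.0
t 28.10 tool tray xy mm [ -52.2 -350.3] z 325.6 yaw of tool x rel tray x 2.4 tilt 0.03 F [-0.3  0.2  0.2] open 59.8 gf 0.0
3 rows [60, -1.7, -0.1, 30.7, 0.0, 0.0, 0.2, 60, -1.7, -0.1, 30.7, 0.0, 0.0, 0.2, 60, -1.7, -0.1, 30.7, 0.0, 0.0, 0.2]
```

View pics/w1.png

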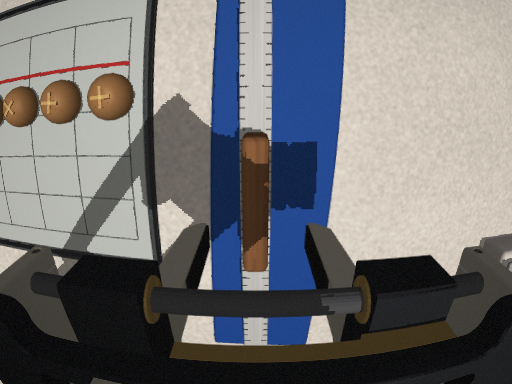

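The wrist view shows the handle (columns 240 to 270) centred between the fingers. I'll descend and grip it.

drive_tool(moves=[60,-1.7,0,30.7,0,0,0.2,60,-1.7,0,30.7,0,0,0.2,60,-1.7,0,30.7,0,0,0.2,60,0,0,0,0,0,0,10,0,0,0,0,0,0,10,0,0,0,0,0,0,10,0,0,0,0,0,0,10,0,0,0,0,0,0], grip_force=40)

```text
t: 28.9
tool_pos: [0.4518, -0.3699, 0.2355]
orientation: [3.139, -0.058, 0.003]
force: [0.6, 0.5, -0.9]
opening: 0.0328
gripper_force: 0.0
```

drive_tool(moves=[10,0,0,0,0,0,0,10,0,0,0,0,0,0,10,0,0,0,0,0,0,10,0,0,0,0,0,0])

```text
t: 29.3
tool_pos: [0.4513, -0.3698, 0.2345]
orientation: [3.14, -0.058, 0.001]
force: [0.2, 0.4, 5.1]
opening: 0.0217
gripper_force: 40.0
```

Run:
```python
from h import *
tool()
```

```text
t 29.30 tool tray xy mm [ -57.6 -350.2] z 234.5 yaw of tool x rel tray x 1.8 tilt 0.06 F [0.2 0.4 5.1] open 21.7 gf 40.0
```

drive_tool(moves=[10,0,0,-10,0,0,0,10,0,0,-20,0,0,0,10,0,0,-30,0,0,0,10,0,0,-30,0,0,0,10,0,0,0,0,0,0,10,0,0,0,0,0,0])

```text
t: 29.9
tool_pos: [0.4511, -0.3695, 0.3237]
orientation: [3.141, -0.058, 0.001]
force: [-0.3, 0.4, -4.8]
opening: 0.0218
gripper_force: 40.0
```

Run:
```python
from h import *
tool(); plan(-30,0,322,0,10,25)
```

```text
t 29.90 tool tray xy mm [ -57.8 -350. ] z 323.7 yaw of tool x rel tray x 1.8 tilt 0.04 F [-0.3  0.4 -4.8] open 21.8 gf 40.0
15 rows [10, 2.6, -23.3, 0.1, 0.0, 0.0, -5.9, 10, 5.0, -22.9, 0.1, 0.0, 0.0, -5.9, 10, 7.3, -22.2, 0.1, 0.0, 0.0, -5.9, 10, 9.5, -21.4, 0.1, 0.0, 0.0, -5.9, 10, 11.7, -20.3, 0.1, 0.0, 0.0, -5.9, 10, 13.7, -19.0, 0.1, 0.0, 0.0, -5.9, 10, 15.5, -17.5, 0.1, 0.0, 0.0, -5.9, 10, 17.3, -15.8, 0.1, 0.0, 0.0, -5.9, 10, 18.8, -14.0, 0.1, 0.0, 0.0, -5.9, 10, 20.1, -12.0, 0.1, 0.0, 0.0, -5.9, 10, 21.2, -9.8, 0.1, 0.0, 0.0, -5.9, 10, 22.1, -7.6, 0.1, 0.0, 0.0, -5.9, 10, 22.8, -5.3, 0.1, 0.0, 0.0, -5.9, 10, 23.2, -2.9, 0.1, 0.0, 0.0, -5.9, 10, 23.4, -0.5, 0.1, 0.0, 0.0, -5.9]
```

drive_tool(moves=[10,2.6,-23.3,0,0,0,-5.9,10,5.0,-22.9,0,0,0,-5.9,10,7.3,-22.2,0,0,0,-5.9,10,9.5,-21.4,0,0,0,-5.9,10,11.7,-20.3,0,0,0,-5.9,10,13.7,-19.0,0,0,0,-5.9,10,15.5,-17.5,0,0,0,-5.9,10,17.3,-15.8,0,0,0,-5.9])

```text
t: 30.7
tool_pos: [0.4777, -0.1829, 0.3209]
orientation: [-2.896, -1.209, 0.005]
force: [-0.2, 0.0, -3.6]
opening: 0.0216
gripper_force: 40.0
```

drive_tool(moves=[10,18.8,-14.0,0,0,0,-5.9,10,20.1,-12.0,0,0,0,-5.9,10,21.2,-9.8,0,0,0,-5.9,10,22.1,-7.6,0,0,0,-5.9,10,22.8,-5.3,0,0,0,-5.9,10,23.2,-2.9,0,0,0,-5.9,10,23.4,-0.5,0,0,0,-5.9,10,0,0,0,0,0,0])

```text
t: 31.5
tool_pos: [0.5013, -0.0198, 0.321]
orientation: [-2.282, -2.153, 0.003]
force: [-0.2, -0.3, -4.0]
opening: 0.0218
gripper_force: 40.0
```

```bash
cat >> h.py <<'E'
def ruler():
    for n in ('top','scene'):
        c=cam(n); W=tr(pts(c)); h=cv2.cvtColor(c['color'],cv2.COLOR_RGB2HSV)
        z0=tr(robot.read_state()['tool_pos'])[2]-.2225; p=tr(robot.read_state()['tool_pos'])
        m=(W[...,2]>z0+.012)&(W[...,2]<z0+.027)&(abs(W[...,0]-p[0])<.1)&(abs(W[...,1]-p[1])<.26)&(h[...,1]<60)&(h[...,2]>60)
        Q=W[m]; 
        if len(Q)>50: q=Q[:,:2].astype(np.float32); L=np.polyfit(q[:,1],q[:,0],1); print(n,'ruler',cv2.minAreaRect(q),'z',np.percentile(Q[:,2],[5,50,95]).round(4),'tilt/deg',np.degrees(np.arctan(L[0])).round(2),'x@0 %.4f'%L[1],'roll z slope',np.polyfit(Q[:,1],Q[:,2],1)[0].round(4),len(Q))
E
python3 - <<'E'
from h import *
cam('top');tool();ruler();rolls(.036,['scene'])
save(cam('scene')['color'],'r2.png')
E
```

```text
t 31.55 tool tray xy mm [-31.6   1.2] z 321.2 yaw of tool x rel tray x 90.4 tilt 0.24 F [-0.1  0.1 -4.2] open 22.0 gf 40.0
top ruler ((-0.032588157802820206, 0.0002615898847579956), (0.03106711618602276, 0.42970022559165955), 0.5950442552566528) z [0.1143 0.1184 0.1223] tilt/deg -0.5 x@0 -0.0333 roll z slope -0.0015 1041
scene ruler ((-0.032400935888290405, -0.0001659095287322998), (0.03427055850625038, 0.4291255474090576), 0.3461027145385742) z [0.1137 0.1185 0.1214] tilt/deg -0.6 x@0 -0.0294 roll z slope -0.0021 1328
scene c [  37.6 -195.6] ext [36. 40. 11.] zmax 47.5 120
scene c [  36.5 -131.5] ext [34. 35. 10.] zmax 46.0 114
scene c [ 35.9 -64.5] ext [35. 39. 10.] zmax 46.5 129
scene c [37.4  1.1] ext [37. 38. 10.] zmax 45.8 126
scene c [33. 65.] ext [35. 38. 10.] zmax 46.3 132
scene c [ 34.7 131.5] ext [36. 37. 11.] zmax 47.2 132
scene c [ 35.7 198.4] ext [37. 38. 11.] zmax 47.2 150
```

View pics/r2.png

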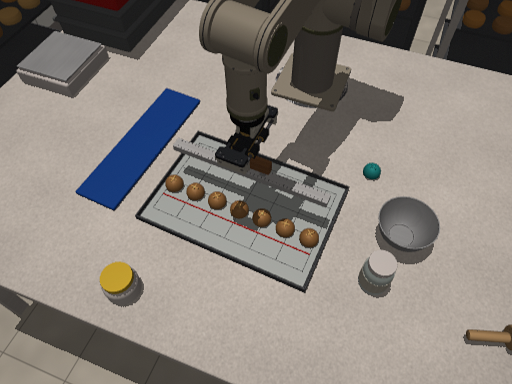

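The ruler hangs level over the tray behind the row. It is centred at y≈0 and about 0.5° off parallel to the line. I'll lower it and correct the yaw.

drive_tool(moves=[10,0,0,25,0,0,0.5,10,0,0,30,0,0,0,10,0,0,20,0,0,0,10,0,0,9,0,0,0,10,0,0,0,0,0,0,10,0,0,0,0,0,0])

```text
t: 32.35
tool_pos: [0.5026, -0.0226, 0.2406]
orientation: [2.3, 2.139, 0.001]
force: [0.4, -0.8, -3.1]
opening: 0.022
gripper_force: 40.0
```

Run:
```python
from h import *
cam('top');tool();ruler();rolls(.036)
```

```text
t 32.40 tool tray xy mm [-29.9  -0.2] z 241.2 yaw of tool x rel tray x 89.8 tilt 0.12 F [ 0.8  0.3 -2.8] open 21.7 gf 40.0
top ruler ((-0.0014291107654571533, 0.0022955089807510376), (0.4365746080875397, 0.08750364929437637), 89.94528198242188) z [0.0336 0.0382 0.043 ] tilt/deg 0.12 x@0 -0.0301 roll z slope -0.0022 924
scene ruler ((-0.004228450357913971, -0.0010651201009750366), (0.4291849732398987, 0.08425967395305634), 89.61699676513672) z [0.0333 0.0383 0.0413] tilt/deg -0.19 x@0 -0.0247 roll z slope -0.0018 1260
top c [ 31.3 198.1] ext [38. 38. 12.] zmax 48.7 135
top c [ 31.5 130.6] ext [39. 38. 12.] zmax 48.0 154
top c [  31.7 -131.9] ext [39. 38. 13.] zmax 48.8 152
top c [  33.2 -197.3] ext [41. 40. 13.] zmax 48.8 153
top c [-30.7  49.5] ext [20. 23. 61.] zmax 97.2 65
top c [-34.6 -51.2] ext [11. 16.  9.] zmax 93.0 30
scene c [  38.  -197.9] ext [35. 38. 11.] zmax 47.6 119
scene c [-26.3  30.8] ext [21. 57. 55.] zmax 93.9 235
scene c [  35.6 -130.4] ext [34. 35. 12.] zmax 48.5 120
scene c [ 36.1 -62.6] ext [35. 37. 11.] zmax 47.5 125
scene c [35.   0.5] ext [36. 37. 11.] zmax 46.8 128
scene c [33.9 65.4] ext [37. 39. 11.] zmax 47.4 137
scene c [ 34.7 132.5] ext [37. 39. 10.] zmax 45.9 144
scene c [ 34.9 198.2] ext [35. 38. 13.] zmax 49.0 148
```

drive_tool(moves=[10,0,0,3,0,0,0,10,0,0,3,0,0,0,10,0,0,0,0,0,0,10,0,0,0,0,0,0])

```text
t: 33.0
tool_pos: [0.502, -0.0221, 0.2334]
orientation: [-2.299, -2.14, 0.001]
force: [0.2, -1.3, -3.4]
opening: 0.0219
gripper_force: 40.0
```

Run:
```python
from h import *
tool()
```

```text
t 33.00 tool tray xy mm [-30.8   0.1] z 233.4 yaw of tool x rel tray x 89.8 tilt 0.03 F [ 0.2 -1.3 -3.4] open 21.9 gf 40.0
```

drive_tool(moves=[10,0,9,0,0,0,0,10,0,8,0,0,0,0,10,0,6,0,0,0,0,10,0,5,0,0,0,0,10,0,5,0,0,0,0,10,0,5,0,0,0,0,10,0,5,0,0,0,0,10,0,5,0,0,0,0])

```text
t: 33.8
tool_pos: [0.5503, -0.0256, 0.2335]
orientation: [-2.3, -2.14, 0.0]
force: [-2.3, 0.0, -4.7]
opening: 0.022
gripper_force: 40.0
```

drive_tool(moves=[10,0,5,0,0,0,0,10,0,5,0,0,0,0,10,0,5,0,0,0,0,10,0,4,0,0,0,0,10,0,4,0,0,0,0,10,0,4,0,0,0,0,10,0,3,0,0,0,0,10,0,0,0,0,0,0])

```text
t: 34.6
tool_pos: [0.5805, -0.0278, 0.234]
orientation: [2.299, 2.14, 0.001]
force: [-0.0, 0.8, -3.0]
opening: 0.0218
gripper_force: 40.0
```

Run:
```python
from h import *
tool();ruler();rolls(.036)
```

```text
t 34.60 tool tray xy mm [47.9 -0.2] z 234.0 yaw of tool x rel tray x 89.8 tilt 0.06 F [-0.   0.8 -3. ] open 21.8 gf 40.0
top ruler ((0.06768748164176941, -0.005926579236984253), (0.4594927728176117, 0.07402999699115753), 89.50347900390625) z [0.0257 0.0311 0.0353] tilt/deg 0.07 x@0 0.0473 roll z slope -0.0014 922
scene ruler ((0.062414225190877914, 0.0008892267942428589), (0.06663821637630463, 0.43545451760292053), 0.8545560240745544) z [0.0262 0.0309 0.034 ] tilt/deg 0.0 x@0 0.0507 roll z slope -0.0011 1310
top c [ 85.5 199.6] ext [39. 37. 10.] zmax 46.1 128
top c [ 86.1 134.6] ext [38. 40. 13.] zmax 49.3 147
top c [64.8 48.4] ext [56. 22. 53.] zmax 89.4 107
top c [  87.4 -134.8] ext [38. 36. 14.] zmax 50.4 144
top c [  86.2 -193.7] ext [39. 40. 12.] zmax 48.4 146
top c [ 62.  -54.5] ext [51. 23. 51.] zmax 87.6 91
scene c [  89.6 -193.1] ext [35. 39. 11.] zmax 46.7 126
scene c [  89.7 -134.1] ext [38. 38. 11.] zmax 47.4 134
scene c [50.8 33.6] ext [19. 51. 41.] zmax 88.5 229
scene c [ 96.1 -61.8] ext [28. 39. 11.] zmax 47.6 87
scene c [91.2 -1.1] ext [36. 35. 11.] zmax 46.8 105
scene c [89.9 66.3] ext [34. 38. 10.] zmax 46.3 148
scene c [ 89.9 133.7] ext [37. 36. 11.] zmax 46.8 157
scene c [ 89.6 202. ] ext [38. 41. 10.] zmax 46.1 162
```

drive_tool(moves=[10,0,3,0,0,0,0,10,0,2,0,0,0,0,10,0,2,0,0,0,0,10,0,0,0,0,0,0,10,0,0,0,0,0,0,10,0,0,0,0,0,0,10,0,0,0,0,0,0])

```text
t: 35.5
tool_pos: [0.5871, -0.0283, 0.2339]
orientation: [2.3, 2.14, 0.001]
force: [0.1, 0.2, -3.2]
opening: 0.0219
gripper_force: 40.0
```

Run:
```python
from h import *
tool();ruler();rolls(.036,['scene']); c=cam('scene'); save(cv2.resize(c['color'][140:290,110:370],None,fx=3,fy=3),'push.png');c=cam('top');save(cv2.resize(c['color'][100:260,160:380],None,fx=3,fy=3),'pusht.png')
```

```text
t 35.50 tool tray xy mm [54.5 -0.2] z 233.9 yaw of tool x rel tray x 89.8 tilt 0.03 F [ 0.1  0.2 -3.2] open 21.9 gf 40.0
top ruler ((0.07333195954561234, 0.0003355741500854492), (0.07843134552240372, 0.47542503476142883), 1.3307509422302246) z [0.0259 0.0308 0.0353] tilt/deg 0.09 x@0 0.0544 roll z slope -0.0009 926
scene ruler ((0.07243264466524124, 0.0012880265712738037), (0.07230272889137268, 0.4347977042198181), 0.8403487801551819) z [0.0264 0.0309 0.0342] tilt/deg 0.0 x@0 0.0574 roll z slope -0.0017 1334
scene c [  96.1 -192.9] ext [38. 36. 12.] zmax 47.8 132
scene c [  95.4 -133.6] ext [39. 37. 10.] zmax 46.0 135
scene c [57.3 33.5] ext [21. 52. 39.] zmax 87.6 231
scene c [102.8 -61.9] ext [27. 37.  9.] zmax 45.4 76
scene c [97.5 -1.4] ext [36. 38. 10.] zmax 46.3 92
scene c [97.4 65.4] ext [37. 37. 11.] zmax 46.9 149
scene c [ 95.2 135.9] ext [38. 38. 10.] zmax 46.4 165
scene c [ 96.7 201. ] ext [39. 40. 10.] zmax 45.8 166
```

View pics/push.png

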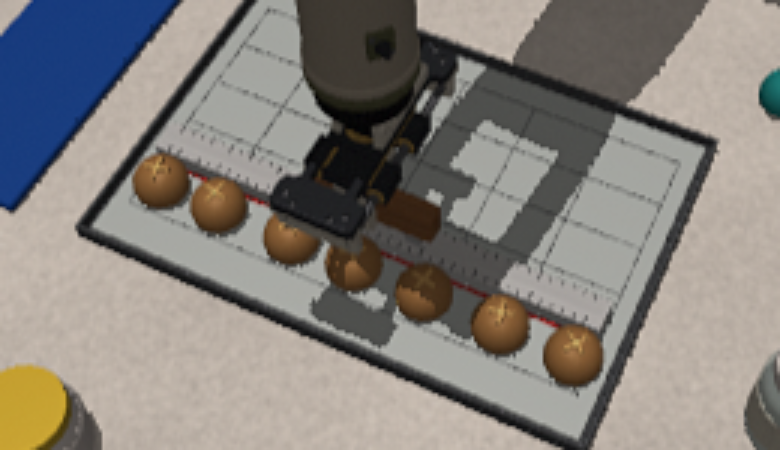

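The row sits along the ruler edge with the red line just showing between the rolls. The ends are at pixels (160,180) and (573,355). I'll back off, lift and check.

drive_tool(moves=[10,0,-5,0,0,0,0,10,0,-10,0,0,0,0,10,0,-20,0,0,0,0,10,0,-20,-10,0,0,0,10,0,-20,-30,0,0,0,10,0,-20,-40,0,0,0,10,0,-20,-10,0,0,0,10,0,0,0,0,0,0])

```text
t: 36.55
tool_pos: [0.471, -0.0198, 0.3261]
orientation: [2.298, 2.138, 0.004]
force: [0.7, -0.7, -3.6]
opening: 0.0218
gripper_force: 40.0
```

Run:
```python
from h import *
rolls(.036);tool(); ruler()
g=tr(np.array([.4500,-.3750,.2]))*1e3; print(g); plan(g[0],g[1],322,-89.5,10,25)
```

```text
top c [ 93.8 200.8] ext [38. 41. 12.] zmax 47.9 142
top c [ 93.4 135.3] ext [36. 41. 14.] zmax 50.3 136
top c [105.4  -2.7] ext [15. 32.  9.] zmax 45.2 37
top c [103.  -63.4] ext [19. 31. 10.] zmax 46.2 66
top c [  91.5 -135.2] ext [39. 38. 12.] zmax 48.4 138
top c [  91.9 -194.4] ext [39. 38. 15.] zmax 51.3 152
scene c [  97.3 -193. ] ext [38. 37. 11.] zmax 47.4 127
scene c [  96.2 -134.3] ext [31. 38. 10.] zmax 45.9 128
scene c [ 96.1 -61.5] ext [37. 37. 11.] zmax 46.8 131
scene c [96.6 -1.5] ext [37. 38. 11.] zmax 47.0 146
scene c [96.8 66.1] ext [36. 39. 13.] zmax 49.1 146
scene c [ 95.8 136.2] ext [34. 35. 11.] zmax 47.1 154
scene c [ 96.6 201.7] ext [39. 39. 10.] zmax 46.2 161
t 36.65 tool tray xy mm [-61.1   0.2] z 323.7 yaw of tool x rel tray x 89.8 tilt 0.06 F [ 0.3  0.7 -3.8] open 21.8 gf 40.0
top ruler ((-0.06101813539862633, -0.0007996857166290283), (0.03076249174773693, 0.4307101368904114), 0.0006807951140217483) z [0.1164 0.1209 0.1249] tilt/deg 0.05 x@0 -0.0618 roll z slope -0.0026 1028
scene ruler ((-0.06033992022275925, -0.00047750771045684814), (0.42954277992248535, 0.03369682654738426), 89.906982421875) z [0.1142 0.1198 0.1228] tilt/deg -0.13 x@0 -0.0574 roll z slope -0.0005 1348
[ -58.54615577 -355.51961737  200.        ]
15 rows [10, -23.7, 0.2, 0.0, 0.0, 0.0, 6.0, 10, -23.6, 2.7, 0.0, 0.0, 0.0, 6.0, 10, -23.2, 5.1, 0.0, 0.0, 0.0, 6.0, 10, -22.5, 7.5, 0.0, 0.0, 0.0, 6.0, 10, -21.6, 9.8, 0.0, 0.0, 0.0, 6.0, 10, -20.5, 12.0, 0.0, 0.0, 0.0, 6.0, 10, -19.1, 14.0, 0.0, 0.0, 0.0, 6.0, 10, -17.6, 15.9, 0.0, 0.0, 0.0, 6.0, 10, -15.8, 17.7, 0.0, 0.0, 0.0, 6.0, 10, -13.9, 19.2, 0.0, 0.0, 0.0, 6.0, 10, -11.8, 20.6, 0.0, 0.0, 0.0, 6.0, 10, -9.6, 21.7, 0.0, 0.0, 0.0, 6.0, 10, -7.3, 22.6, 0.0, 0.0, 0.0, 6.0, 10, -4.9, 23.2, 0.0, 0.0, 0.0, 6.0, 10, -2.5, 23.6, 0.0, 0.0, 0.0, 6.0]
```

Every roll is at about x=95 mm, at least 59 mm apart centre to centre. I'll take the ruler back to the board.

drive_tool(moves=[10,-23.7,0.2,0,0,0,6,10,-23.6,2.7,0,0,0,6,10,-23.2,5.1,0,0,0,6,10,-22.5,7.5,0,0,0,6,10,-21.6,9.8,0,0,0,6,10,-20.5,12,0,0,0,6,10,-19.1,14,0,0,0,6,10,-17.6,15.9,0,0,0,6])

```text
t: 37.55
tool_pos: [0.4597, -0.2104, 0.3221]
orientation: [-2.972, -1.012, 0.003]
force: [0.3, 0.5, -4.3]
opening: 0.0218
gripper_force: 40.0
```

drive_tool(moves=[10,-15.8,17.7,0,0,0,6,10,-13.9,19.2,0,0,0,6,10,-11.8,20.6,0,0,0,6,10,-9.6,21.7,0,0,0,6,10,-7.3,22.6,0,0,0,6,10,-4.9,23.2,0,0,0,6,10,-2.5,23.6,0,0,0,6,10,0,0,0,0,0,0])

```text
t: 38.35
tool_pos: [0.4477, -0.3776, 0.3218]
orientation: [-3.139, 0.121, 0.003]
force: [0.0, 0.3, -4.2]
opening: 0.0217
gripper_force: 40.0
```

Run:
```python
from h import *
cam('top');tool(); print(robot.read_state()['tool_pos']); ruler()
```

```text
t 38.40 tool tray xy mm [ -60.6 -356.9] z 321.8 yaw of tool x rel tray x -0.3 tilt 0.16 F [-0.3  0.7 -3.9] open 21.8 gf 40.0
[ 0.44789159 -0.3762297   0.32177596]
top ruler ((-0.050959259271621704, -0.3573901057243347), (0.18091648817062378, 0.030070392414927483), 0.6477475762367249) z [0.1149 0.1194 0.1235] tilt/deg 69.24 x@0 0.9293 roll z slope 0.0173 229
scene ruler ((-0.060292989015579224, -0.35467642545700073), (0.1992558091878891, 0.03342920169234276), 0.18804389238357544) z [0.1151 0.1191 0.122 ] tilt/deg -71.55 x@0 -1.0804 roll z slope -0.0256 350
```

Aligned over the board. Lower to TCP z≈236 and check the force.

drive_tool(moves=[10,0,0,25,0,0,0,10,0,0,25,0,0,0,10,0,0,20,0,0,0,10,0,0,10,0,0,0,10,0,0,3,0,0,0,10,0,0,2,0,0,0,10,0,0,0,0,0,0,10,0,0,0,0,0,0])

```text
t: 39.3
tool_pos: [0.4486, -0.3754, 0.24]
orientation: [3.138, -0.113, 0.002]
force: [1.3, 0.4, -3.0]
opening: 0.0217
gripper_force: 40.0
```

drive_tool(moves=[10,0,0,2.5,0,0,0,10,0,0,1.5,0,0,0,10,0,0,1,0,0,0,10,0,0,0,0,0,0,10,0,0,0,0,0,0])

```text
t: 39.8
tool_pos: [0.4483, -0.3751, 0.2345]
orientation: [3.139, -0.113, 0.001]
force: [-2.9, 3.5, 5.2]
opening: 0.0219
gripper_force: 40.0
```

On the board. Release, wait, then lift away.

drive_tool(moves=[45,0,0,0,0,0,0,45,0,0,0,0,0,0,45,0,0,0,0,0,0,45,0,0,0,0,0,0,45,0,0,0,0,0,0,45,0,0,-20,0,0,0,45,0,0,-40,0,0,0,45,0,0,-40,0,0,0])

```text
t: 40.6
tool_pos: [0.4478, -0.3747, 0.3338]
orientation: [-3.138, 0.113, 0.003]
force: [1.1, -0.6, 0.1]
opening: 0.0447
gripper_force: 0.0
```

drive_tool(moves=[45,-20,20,-20,0,0,0,45,-20,20,-20,0,0,0,45,-20,20,0,0,0,0,45,-20,20,0,0,0,0,45,0,0,0,0,0,0,45,0,0,0,0,0,0])

```text
t: 41.2
tool_pos: [0.3623, -0.4493, 0.3736]
orientation: [-3.139, 0.115, -0.0]
force: [-0.4, 0.4, -0.4]
opening: 0.0451
gripper_force: 0.0
```

```bash
python3 m1.py | grep -E "board|handle|bar"
python3 - <<'E'
from h import *
rolls(.036);tool(); save(cam('scene')['color'],'end.png')
E
```

```text
board ((0.44721704721450806, -0.38594716787338257), (0.12520459294319153, 0.45366519689559937), 85.6563949584961)
handle ((0.4479779899120331, -0.3757360279560089), (0.024925807490944862, 0.11979507654905319), 85.42168426513672) [ 0.44641547 -0.37185553  0.08254741]
bar ((0.44893765449523926, -0.37541842460632324), (0.03262369707226753, 0.43070992827415466), 85.8813247680664) [ 0.42002804 -0.37227197  0.03206198]
board ((0.4521206021308899, -0.3846012353897095), (0.12842698395252228, 0.4569186568260193), 85.65513610839844)
handle ((0.448495090007782, -0.3755984306335449), (0.027051366865634918, 0.12166764587163925), 86.2599105834961) [ 0.45432441 -0.36928256  0.08079003]
bar ((0.45530128479003906, -0.26221734285354614), (0.26079753041267395, 0.43277961015701294), 86.08001708984375) [ 0.5571347  -0.3686798   0.03266098]
top c [ 93.7 199. ] ext [35. 39. 14.] zmax 49.7 133
top c [ 94.4 133.8] ext [34. 38. 13.] zmax 48.8 128
top c [92.7 65.1] ext [39. 40. 13.] zmax 48.8 138
top c [93.6 -0.9] ext [39. 38. 12.] zmax 48.1 143
top c [ 92.5 -61.8] ext [40. 40. 12.] zmax 47.7 154
top c [  93.  -135.3] ext [37. 38. 13.] zmax 49.5 154
top c [  93.4 -194.3] ext [36. 38. 13.] zmax 48.6 146
scene c [  96.7 -191.7] ext [38. 39. 10.] zmax 46.0 130
scene c [  97.7 -133.4] ext [38. 40. 10.] zmax 46.4 137
scene c [ 97.2 -60.8] ext [35. 36. 11.] zmax 46.7 133
scene c [96.6 -0.8] ext [36. 36. 10.] zmax 46.5 137
scene c [96.6 65.6] ext [36. 37. 13.] zmax 48.8 143
scene c [ 97.5 136.2] ext [36. 38. 10.] zmax 46.4 156
scene c [ 96.  201.3] ext [37. 38. 11.] zmax 47.5 156
t 41.40 tool tray xy mm [-139.9 -434.7] z 373.6 yaw of tool x rel tray x -0.1 tilt 0.02 F [-0.7  0.3  0.4] open 44.7 gf 0.0
```

View pics/end.png

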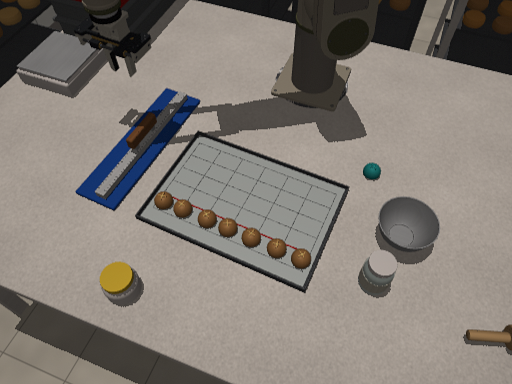

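The rolls stand in one row on the red line, from pixel (163,200) to (301,258). The ruler lies along the board at (142,145), the bowl and jar haven't moved, and the arm is clear.

```bash
python3 -c "
from plant import robot
print(robot.close_job())"
```

```text
the job is handed in; nothing more can be done
None
```

The job is handed in (verdict not shown): all seven rolls stand in a straight row on the red line, at least 8 mm clear of each other by camera, the ruler is back along the blue board, and the bowl and jar look unmoved.

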